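Pin the bracket arms to the shelf rail

ROBOT

A 7-joint arm with a two-finger parallel gripper is mounted at the origin on the work surface. World frame = base frame: x ahead of the robot, y to its left, z up, the work surface at z = 0. Lengths are in m, angles in rad, forces in N, time in s.
With the tool pointing down it reaches from about 0.4 to 0.875 m from the base axis. Payload 19.3 kg.
Tool frame: the origin (TCP) lies midway between the tips of the shut fingers; the grasp point (between the pads) lies 19 mm behind it; z points along the fingers, y is the line along which they close (so a half turn about z gives the same grasp; the last joint's range is limited). The gripper opens to 85 mm and grips with 20 to 120 N. Pads are 22 mm wide; open, the fingers measure 114 mm over their backs; the gripper's body (76 mm by 85 mm) begins 54 mm behind the grasp point. The pads swing forward as they close: fully open they stand 13 mm farther back than shut.
Start: joints at [1.183, 0.521, -0.036, 1.599, 0.021, 1.021, -0.113], TCP at [0.195, -0.594, 0.231] pointing down, gripper open.
Joint ranges: [-2.91, 2.91], [-0.3, 2.13], [-1.5, 1.42], [0.17, 2.43], [-1.26, 4.41], [0.16, 1.93], [-2.52, 2.52]. Speed limits (rad/s): [1.89, 1.89, 2.39, 2.39, 3.01, 3.01, 3.01].

INTERFACE

Orientations are given as a unit quaternion [w, x, y, z].
In Python, from cell import robot, viewer, order gives the robot as it stands.
- The arm moves only by the tool step_arm, never from a script. Its argument "commands" is a list of rows, each an object of numbers: "grip": the gripper command: -1 is shut, 1 is fully open, values between are in proportion; "x", "y", "z": the shift along the tool's x, y, z in cm; "yaw": the turn about the tool's z in degrees. A call has 1 to 5 rows; each row shifts and turns the commanded pose from where the row before left it, along the tool's axes as they then stand; what a row does not reach is not made up. A row lasts 1/10 s, in which the tool goes at most 50 mm and 8.59 degrees, less where a joint would pass 70% of its speed; a pose out of reach is approached as far as the arm can. A call with a gripper value outside its range is refused whole. The fingers move at their own pace and stop on an object; "grip_force" is the grip in N (left out, the last holds). Time passes only in rows, so rows that do not move let the fingers close. It gives the time, the measured TCP pose, the force, the opening and the grip force at its end, in the units of the state.
- robot.observe(): the state, without advancing time (a new reading comes with each control period).
- viewer.get_image(name): name is "scene" or "top" or "wrist"; returns a dict with "frame" (384x512x3 uint8, red, green, blue), "fov_y" (degrees; the focal length in pixels is half the picture's height over the tangent of half this angle, whatever the lens; pixels are square), "cx", "cy" (the principal point, pixels), "R" (3x3) and "t" (3): a world point X has camera coordinates R X + t. Camera axes: x right, y down, z forward; pixel columns grow to the right and rows downward; lengths in m; the calibration is good to about 2 mm. The wrist camera is an equidistant fisheye: a pixel r from the principal point sees the ray r / f radians off the axis. A picture is of the moment at which its call begins. There is no depth.
- order.close_job(): hands the job in; it is judged then, once.
Trained networks look in a picture, given as the dict that the camera call returned (one of the last four; its "shot" number tells which), for a name from the list of things; names that differ only in an ending like _2 or _b are one class to them, and where a whole thing is asked for, a point or a joint stands for the part that bears it (a point fixed in the world has none). Each returns a list of dicts, best first, with "score" (0 to 1); they miss things now and then, are a little off and sometimes report something else, mostly with a low value. They report only what shows in the picture. A call takes as long as a camera call. They do not tell look-alikes from the thing itself.
- viewer.regions_of(picture, query): "pixels" (384x512 bool, what is visible of it) and "point" ([column, row] in pixels, amid what is visible of it).
- viewer.place_of(picture, query): "point" ([column, row] in pixels: a listed point, or the origin of a listed thing).
The state is a dict: "time": time; "joint_positions": joint angles; "qd": joint speeds; "tau": joint torques, N m; "tool_pos": TCP position; "ee_rot": TCP orientation; "ft_force": force on the tool from outside, world axes, zero at the start; "ft_torque": the same for the moment, N m; "width": finger opening in m; "finger_force": force on a finger pad.
Only numpy, scipy, OpenCV 4.12 (cv2) and the standard library are available. Lean on these libraries where they do the work, as an engineer would, in place of code of your own. Each camera call takes 0.05 s, during which the arm holds its last target. There are 200 camera calls.

TASK

Every loose flat aluminium bracket arm on the ledge (there may be two or three) must be pinned to the drilled timber rail: lay each one flat and straight across the rail over a hole of its own, with the two holes lined up and its long end pointing away from you, then pull a steel pin out of the spring-clip holder and push it down through arm and rail until its collar sits on the arm. Any pin not needed stays fully home in the holder, and the other things on the ledge must not be disturbed.

Things in the scene. Friction and masses are not known exactly. Their poses are not given: they have to be found in the camera images.
- rail: Timber rail fixed on the ledge, 170 (x) x 340 (y) x 50 mm tall, its place and yaw vary. Origin: centre of the underside; +x is across the rail, roughly away from the robot. Three upright through holes of 15 mm, at x = -55 mm and y = -110, 0, 110 mm, in a row near its front edge.
- holder: Spring-clip pin holder, fixed; place and yaw vary. Grey block 60 (x) x 210 (y) x 60 mm tall; origin: centre of its underside. Three upright 16 mm bores at x = 0, y = -70, 0, 70 mm. In each, two sprung balls snap into the pin's groove: pulling a pin up takes 7 to 17 N to unsnap it, then about 5 N; pushing it back takes less. Plunger barrels stick out 9 mm at front and back, 29 mm up.
- rail_hole0 (a point): Centre of the mouth of rail hole 0, at the rail's top face (50 mm above the ledge).
- rail_hole1 (a point): Centre of the mouth of rail hole 1, at the rail's top face (50 mm above the ledge).
- rail_hole2 (a point): Centre of the mouth of rail hole 2, at the rail's top face (50 mm above the ledge).
- arm1: Loose flat aluminium bracket arm, 150 (x) x 36 (y) x 14 mm thick, about 0.2 kg, lying flat on the ledge at the start. One through hole of 15.5 mm at x = -55 mm, y = 0, near one end; the long end points to +x. Origin: centre of the underside. May be absent. Grip it across its 36 mm width near the middle.
- arm1_hole0 (a point): Centre of the mouth of that arm's hole, at the arm's top face (14 mm above its underside).
- arm2: Loose flat aluminium bracket arm, 150 (x) x 36 (y) x 14 mm thick, about 0.2 kg, lying flat on the ledge at the start. One through hole of 15.5 mm at x = -55 mm, y = 0, near one end; the long end points to +x. Origin: centre of the underside. May be absent. Grip it across its 36 mm width near the middle.
- arm2_hole0 (a point): Centre of the mouth of that arm's hole, at the arm's top face (14 mm above its underside).
- arm3: Loose flat aluminium bracket arm, 150 (x) x 36 (y) x 14 mm thick, about 0.2 kg, lying flat on the ledge at the start. One through hole of 15.5 mm at x = -55 mm, y = 0, near one end; the long end points to +x. Origin: centre of the underside. May be absent. Grip it across its 36 mm width near the middle.
- arm3_hole0 (a point): Centre of the mouth of that arm's hole, at the arm's top face (14 mm above its underside).
- pin1: Steel pin, 105 mm long, 0.11 kg, upright in the holder at the start, all alike. Origin: its lower tip, +z up. 12 mm shank from z = 0 to 58 mm, tapered over the lowest 10 mm to a 5 mm tip, with a 2.5 mm deep groove at z = 22 to 33; collar 26 mm across, z = 58 to 63; square handle 18 x 18 mm, z = 63 to 105, its faces looking along the pin's x and y.
- pin1_collar (a point): Centre of the underside of that pin's collar (58 mm above its tip). With the pin home in the holder this lies at the holder's top face; at the start the pin's x and y agree with the holder's.
- pin2: Steel pin, 105 mm long, 0.11 kg, upright in the holder at the start, all alike. Origin: its lower tip, +z up. 12 mm shank from z = 0 to 58 mm, tapered over the lowest 10 mm to a 5 mm tip, with a 2.5 mm deep groove at z = 22 to 33; collar 26 mm across, z = 58 to 63; square handle 18 x 18 mm, z = 63 to 105, its faces looking along the pin's x and y.
- pin2_collar (a point): Centre of the underside of that pin's collar (58 mm above its tip). With the pin home in the holder this lies at the holder's top face; at the start the pin's x and y agree with the holder's.
- pin3: Steel pin, 105 mm long, 0.11 kg, upright in the holder at the start, all alike. Origin: its lower tip, +z up. 12 mm shank from z = 0 to 58 mm, tapered over the lowest 10 mm to a 5 mm tip, with a 2.5 mm deep groove at z = 22 to 33; collar 26 mm across, z = 58 to 63; square handle 18 x 18 mm, z = 63 to 105, its faces looking along the pin's x and y.
- pin3_collar (a point): Centre of the underside of that pin's collar (58 mm above its tip). With the pin home in the holder this lies at the holder's top face; at the start the pin's x and y agree with the holder's.
- insulator: Bystander: white ribbed ceramic insulator, 68 mm across, 95 mm tall, standing. Leave it alone.
- angle: Bystander: aluminium angle piece, 160 x 40 x 40 mm, lying. Leave it alone.
- screwdriver: Bystander: screwdriver, 190 mm, lying. Leave it alone.
- jar: Bystander: jar, 70 mm across, 90 mm tall, standing. Leave it alone.
- tape_measure: Bystander: tape measure, 70 x 35 x 65 mm, standing. Leave it alone.
There are look-alikes about, which are no part of the job. Leave any blue or green look-alike of the pin2 alone.

How it is judged:
At the end, for the whole second after the job is handed in: Each arm flat on the rail (top 11-17 mm above it), square within 0.35 rad, long end away, its hole within 5 mm of a rail hole holding an upright pin (within 4 mm), collar on the arm (11-17 mm above the rail); unused pins home in a bore (collar within 5 mm of the holder's top); all at rest (((horizontal distance between arm1_hole0 and rail_hole0 below 0.005 m and z of arm1_hole0 in the frame of rail between 0.061 and 0.067 m and angle between the x axis of arm1 and the x axis of rail, either way round below 0.35 rad and angle between arm1's own z axis and vertical below 0.06 rad and x of arm1 in the frame of rail above -0.03 m) or (horizontal distance between arm1_hole0 and rail_hole1 below 0.005 m and z of arm1_hole0 in the frame of rail between 0.061 and 0.067 m and angle between the x axis of arm1 and the x axis of rail, either way round below 0.35 rad and angle between arm1's own z axis and vertical below 0.06 rad and x of arm1 in the frame of rail above -0.03 m) or (horizontal distance between arm1_hole0 and rail_hole2 below 0.005 m and z of arm1_hole0 in the frame of rail between 0.061 and 0.067 m and angle between the x axis of arm1 and the x axis of rail, either way round below 0.35 rad and angle between arm1's own z axis and vertical below 0.06 rad and x of arm1 in the frame of rail above -0.03 m)) and ((horizontal distance between arm2_hole0 and rail_hole0 below 0.005 m and z of arm2_hole0 in the frame of rail between 0.061 and 0.067 m and angle between the x axis of arm2 and the x axis of rail, either way round below 0.35 rad and angle between arm2's own z axis and vertical below 0.06 rad and x of arm2 in the frame of rail above -0.03 m) or (horizontal distance between arm2_hole0 and rail_hole1 below 0.005 m and z of arm2_hole0 in the frame of rail between 0.061 and 0.067 m and angle between the x axis of arm2 and the x axis of rail, either way round below 0.35 rad and angle between arm2's own z axis and vertical below 0.06 rad and x of arm2 in the frame of rail above -0.03 m) or (horizontal distance between arm2_hole0 and rail_hole2 below 0.005 m and z of arm2_hole0 in the frame of rail between 0.061 and 0.067 m and angle between the x axis of arm2 and the x axis of rail, either way round below 0.35 rad and angle between arm2's own z axis and vertical below 0.06 rad and x of arm2 in the frame of rail above -0.03 m)) and ((horizontal distance between arm3_hole0 and rail_hole0 below 0.005 m and z of arm3_hole0 in the frame of rail between 0.061 and 0.067 m and angle between the x axis of arm3 and the x axis of rail, either way round below 0.35 rad and angle between arm3's own z axis and vertical below 0.06 rad and x of arm3 in the frame of rail above -0.03 m) or (horizontal distance between arm3_hole0 and rail_hole1 below 0.005 m and z of arm3_hole0 in the frame of rail between 0.061 and 0.067 m and angle between the x axis of arm3 and the x axis of rail, either way round below 0.35 rad and angle between arm3's own z axis and vertical below 0.06 rad and x of arm3 in the frame of rail above -0.03 m) or (horizontal distance between arm3_hole0 and rail_hole2 below 0.005 m and z of arm3_hole0 in the frame of rail between 0.061 and 0.067 m and angle between the x axis of arm3 and the x axis of rail, either way round below 0.35 rad and angle between arm3's own z axis and vertical below 0.06 rad and x of arm3 in the frame of rail above -0.03 m)) and (not (horizontal distance between any of arm1_hole0, arm2_hole0, arm3_hole0 and rail_hole0 below 0.005 m) or ((horizontal distance between pin1_collar and rail_hole0 below 0.004 m and z of pin1_collar in the frame of rail between 0.061 and 0.067 m and angle between pin1's own z axis and vertical below 0.08 rad) or (horizontal distance between pin2_collar and rail_hole0 below 0.004 m and z of pin2_collar in the frame of rail between 0.061 and 0.067 m and angle between pin2's own z axis and vertical below 0.08 rad) or (horizontal distance between pin3_collar and rail_hole0 below 0.004 m and z of pin3_collar in the frame of rail between 0.061 and 0.067 m and angle between pin3's own z axis and vertical below 0.08 rad))) and (not (horizontal distance between any of arm1_hole0, arm2_hole0, arm3_hole0 and rail_hole1 below 0.005 m) or ((horizontal distance between pin1_collar and rail_hole1 below 0.004 m and z of pin1_collar in the frame of rail between 0.061 and 0.067 m and angle between pin1's own z axis and vertical below 0.08 rad) or (horizontal distance between pin2_collar and rail_hole1 below 0.004 m and z of pin2_collar in the frame of rail between 0.061 and 0.067 m and angle between pin2's own z axis and vertical below 0.08 rad) or (horizontal distance between pin3_collar and rail_hole1 below 0.004 m and z of pin3_collar in the frame of rail between 0.061 and 0.067 m and angle between pin3's own z axis and vertical below 0.08 rad))) and (not (horizontal distance between any of arm1_hole0, arm2_hole0, arm3_hole0 and rail_hole2 below 0.005 m) or ((horizontal distance between pin1_collar and rail_hole2 below 0.004 m and z of pin1_collar in the frame of rail between 0.061 and 0.067 m and angle between pin1's own z axis and vertical below 0.08 rad) or (horizontal distance between pin2_collar and rail_hole2 below 0.004 m and z of pin2_collar in the frame of rail between 0.061 and 0.067 m and angle between pin2's own z axis and vertical below 0.08 rad) or (horizontal distance between pin3_collar and rail_hole2 below 0.004 m and z of pin3_collar in the frame of rail between 0.061 and 0.067 m and angle between pin3's own z axis and vertical below 0.08 rad))) and ((x of pin1_collar in the frame of holder between -0.004 and 0.004 m and y of pin1_collar in the frame of holder between -0.074 and -0.066 m and z of pin1_collar in the frame of holder between 0.056 and 0.065 m and angle between pin1's own z axis and vertical below 0.08 rad) or (x of pin1_collar in the frame of holder between -0.004 and 0.004 m and y of pin1_collar in the frame of holder between -0.004 and 0.004 m and z of pin1_collar in the frame of holder between 0.056 and 0.065 m and angle between pin1's own z axis and vertical below 0.08 rad) or (x of pin1_collar in the frame of holder between -0.004 and 0.004 m and y of pin1_collar in the frame of holder between 0.066 and 0.074 m and z of pin1_collar in the frame of holder between 0.056 and 0.065 m and angle between pin1's own z axis and vertical below 0.08 rad) or (horizontal distance between pin1_collar and rail_hole0 below 0.004 m and z of pin1_collar in the frame of rail between 0.061 and 0.067 m and angle between pin1's own z axis and vertical below 0.08 rad) or (horizontal distance between pin1_collar and rail_hole1 below 0.004 m and z of pin1_collar in the frame of rail between 0.061 and 0.067 m and angle between pin1's own z axis and vertical below 0.08 rad) or (horizontal distance between pin1_collar and rail_hole2 below 0.004 m and z of pin1_collar in the frame of rail between 0.061 and 0.067 m and angle between pin1's own z axis and vertical below 0.08 rad)) and ((x of pin2_collar in the frame of holder between -0.004 and 0.004 m and y of pin2_collar in the frame of holder between -0.074 and -0.066 m and z of pin2_collar in the frame of holder between 0.056 and 0.065 m and angle between pin2's own z axis and vertical below 0.08 rad) or (x of pin2_collar in the frame of holder between -0.004 and 0.004 m and y of pin2_collar in the frame of holder between -0.004 and 0.004 m and z of pin2_collar in the frame of holder between 0.056 and 0.065 m and angle between pin2's own z axis and vertical below 0.08 rad) or (x of pin2_collar in the frame of holder between -0.004 and 0.004 m and y of pin2_collar in the frame of holder between 0.066 and 0.074 m and z of pin2_collar in the frame of holder between 0.056 and 0.065 m and angle between pin2's own z axis and vertical below 0.08 rad) or (horizontal distance between pin2_collar and rail_hole0 below 0.004 m and z of pin2_collar in the frame of rail between 0.061 and 0.067 m and angle between pin2's own z axis and vertical below 0.08 rad) or (horizontal distance between pin2_collar and rail_hole1 below 0.004 m and z of pin2_collar in the frame of rail between 0.061 and 0.067 m and angle between pin2's own z axis and vertical below 0.08 rad) or (horizontal distance between pin2_collar and rail_hole2 below 0.004 m and z of pin2_collar in the frame of rail between 0.061 and 0.067 m and angle between pin2's own z axis and vertical below 0.08 rad)) and ((x of pin3_collar in the frame of holder between -0.004 and 0.004 m and y of pin3_collar in the frame of holder between -0.074 and -0.066 m and z of pin3_collar in the frame of holder between 0.056 and 0.065 m and angle between pin3's own z axis and vertical below 0.08 rad) or (x of pin3_collar in the frame of holder between -0.004 and 0.004 m and y of pin3_collar in the frame of holder between -0.004 and 0.004 m and z of pin3_collar in the frame of holder between 0.056 and 0.065 m and angle between pin3's own z axis and vertical below 0.08 rad) or (x of pin3_collar in the frame of holder between -0.004 and 0.004 m and y of pin3_collar in the frame of holder between 0.066 and 0.074 m and z of pin3_collar in the frame of holder between 0.056 and 0.065 m and angle between pin3's own z axis and vertical below 0.08 rad) or (horizontal distance between pin3_collar and rail_hole0 below 0.004 m and z of pin3_collar in the frame of rail between 0.061 and 0.067 m and angle between pin3's own z axis and vertical below 0.08 rad) or (horizontal distance between pin3_collar and rail_hole1 below 0.004 m and z of pin3_collar in the frame of rail between 0.061 and 0.067 m and angle between pin3's own z axis and vertical below 0.08 rad) or (horizontal distance between pin3_collar and rail_hole2 below 0.004 m and z of pin3_collar in the frame of rail between 0.061 and 0.067 m and angle between pin3's own z axis and vertical below 0.08 rad)) and linear speed of each of arm1, arm2, arm3, pin1, pin2, pin3 below 0.02 m/s); the robot touches nothing.
It fails at once if the insulator is shoved more than 50 mm or knocked over (distance of insulator from where it was at the start of the episode above 0.05 m or angle between insulator's own z axis and vertical above 0.6 rad).
It fails at once if the angle is shoved more than 50 mm or knocked over (distance of angle from where it was at the start of the episode above 0.05 m or angle between angle's own z axis and vertical above 0.6 rad).
It fails at once if the screwdriver is shoved more than 50 mm or knocked over (distance of screwdriver from where it was at the start of the episode above 0.05 m).
It fails at once if the jar is shoved more than 50 mm or knocked over (distance of jar from where it was at the start of the episode above 0.05 m or angle between jar's own z axis and vertical above 0.6 rad).
It fails at once if the tape measure is shoved more than 50 mm or knocked over (distance of tape_measure from where it was at the start of the episode above 0.05 m or angle between tape_measure's own z axis and vertical above 0.6 rad).
Of arm1, arm2, arm3 only 2 to 3 are there at a start; the rules pass over those that are not, and their reading is None.
At some moment in a run one of arm1, arm2, arm3 may be knocked a few centimetres aside while the robot is not near it.
It also fails if it takes over 210 s, if anything falls off the work surface, if the arm or the gripper's body presses on something with over 40 N, if the wrist force passes 120 N, or if a joint passes its speed limit or range.

## Working session

There is one attempt and no reset: what is moved stays moved. The work goes in short steps, Python scripts to look and compute and a tool call to move; the robot and the scene stay as the last step left them, time stands still between calls to the robot, and variables do not carry over. Pictures are saved under pics/ and viewed, at most 14 in all, crops included, and the job is handed in when it is done.

Besides the shell and the picture viewer there is one more tool, called after "Request:" by a JSON object that holds its "api" and its "payload", one argument or row to a line. step_arm: Moves the arm, as the interface text tells. Its arguments: {"type":"object","properties":{"commands":{"type":"array","items":{"type":"object","properties":{"grip":{"type":"number"},"x":{"type":"number"},"y":{"type":"number"},"z":{"type":"number"},"yaw":{"type":"number"}}}},"grip_force":{"type":"number"}},"required":["commands"]}

```bash
ls; mkdir -p pics
cat > h.py <<'E'
import numpy as np, cv2
from cell import robot, viewer, order
def save(im,name,crop=None,s=1):
    f=im["frame"][:,:,::-1]
    if crop: f=f[crop[1]:crop[3],crop[0]:crop[2]]
    cv2.imwrite("pics/"+name,cv2.resize(np.ascontiguousarray(f),None,fx=s,fy=s,interpolation=cv2.INTER_CUBIC))
def ray(im,p):
    H=im["frame"].shape[0]; f=H/2/np.tan(np.radians(im["fov_y"]/2))
    d=np.array([p[0]-im["cx"],p[1]-im["cy"]],float)
    if im.get("name")=="wrist":
        r=np.hypot(*d); a=r/f; v=np.array([*(d/max(r,1e-9)*np.sin(a)),np.cos(a)])
    else: v=np.array([*(d/f),1.])
    R=np.array(im["R"]);t=np.array(im["t"])
    return -R.T@t, R.T@v
def at(im,p,z):
    c,v=ray(im,p); return (c+v*(z-c[2])/v[2])
def proj(im,X):
    H=im["frame"].shape[0]; f=H/2/np.tan(np.radians(im["fov_y"]/2))
    c=np.array(im["R"])@np.array(X)+np.array(im["t"])
    if im.get("name")=="wrist":
        r=np.hypot(c[0],c[1]); a=np.arctan2(r,c[2]); return np.array([im["cx"],im["cy"]])+c[:2]/max(r,1e-9)*a*f
    return np.array([im["cx"],im["cy"]])+c[:2]/c[2]*f
def get(n):
    im=viewer.get_image(n); im["name"]=n; return im
E
python3 - <<'E'
from h import *
ims={n:get(n) for n in("top","scene")}
Z=dict(rail=0,holder=0,rail_hole0=.05,arm1=0,arm1_hole0=.014,pin1_collar=.06,pin1=0,insulator=.0,angle=0,screwdriver=0,jar=0,tape_measure=0)
for n,im in ims.items():
    save(im,n+"1.png",s=1.5); print(n,im["fov_y"],(-np.array(im["R"]).T@im["t"]).round(3))
    for q,z in Z.items():
        print(q,[(d["point"] and [int(v) for v in d["point"]],round(float(d["score"]),2),at(im,d["point"],z)[:2].round(3).tolist()) for d in viewer.place_of(im,q) if d["score"]>.2])
s=robot.observe();print(s["tool_pos"],s["ee_rot"],s["width"],s["time"])
E
```

```text
pics
top 54.70332000028477 [0.389 0.037 1.031]
rail [([206, 185], 0.58, [0.592, 0.197]), ([421, 248], 0.36, [0.414, -0.394])]
holder [([346, 173], 0.6, [0.625, -0.2])]
rail_hole0 [([240, 208], 0.93, [0.519, 0.095]), ([160, 198], 0.87, [0.548, 0.312]), ([200, 204], 0.72, [0.53, 0.203])]
arm1 [([407, 231], 0.97, [0.46, -0.359]), ([355, 232], 0.79, [0.457, -0.219]), ([116, 158], 0.4, [0.673, 0.457])]
arm1_hole0 [([159, 199], 0.55, [0.551, 0.324])]
pin1_collar [([377, 161], 0.4, [0.642, -0.271])]
pin1 [([325, 223], 0.67, [0.483, -0.137]), ([343, 169], 0.59, [0.636, -0.194]), ([319, 168], 0.5, [0.638, -0.124]), ([373, 168], 0.4, [0.638, -0.276])]
insulator [([217, 260], 0.62, [0.383, 0.162])]
angle []
screwdriver [([134, 280], 0.67, [0.329, 0.389])]
jar [([118, 160], 0.57, [0.667, 0.453]), ([362, 249], 0.46, [0.412, -0.235])]
tape_measure []
scene 53.16907962791149 [ 1.024 -0.284  0.885]
rail [([305, 182], 0.55, [0.591, 0.199]), ([291, 157], 0.33, [0.495, 0.228])]
holder [([193, 272], 0.61, [0.637, -0.195])]
rail_hole0 [([292, 158], 0.96, [0.53, 0.198]), ([327, 138], 0.87, [0.532, 0.325])
[... 245 characters left out ...]
.266]), ([292, 160], 0.51, [0.541, 0.187]), ([190, 275], 0.32, [0.667, -0.211])]
pin1 [([190, 274], 0.75, [0.639, -0.202]), ([215, 255], 0.69, [0.633, -0.127]), ([180, 216], 0.58, [0.481, -0.144]), ([168, 290], 0.54, [0.642, -0.266]), ([199, 308], 0.47, [0.723, -0.228])]
insulator [([254, 146], 0.96, [0.395, 0.163]), ([294, 105], 0.47, [0.329, 0.374])]
angle [([255, 301], 0.79, [0.784, -0.114])]
screwdriver [([292, 104], 0.55, [0.319, 0.373])]
jar [([385, 160], 0.79, [0.667, 0.444]), ([83, 237], 0.39, [0.388, -0.378])]
tape_measure [([329, 247], 0.69, [0.78, 0.12])]
[ 0.1952856  -0.5936893   0.23125496] [-3.42084249e-05  9.87400560e-01  1.58240740e-01 -1.89052598e-05] 0.08534570745797976 1.3
```

View pics/top1.png

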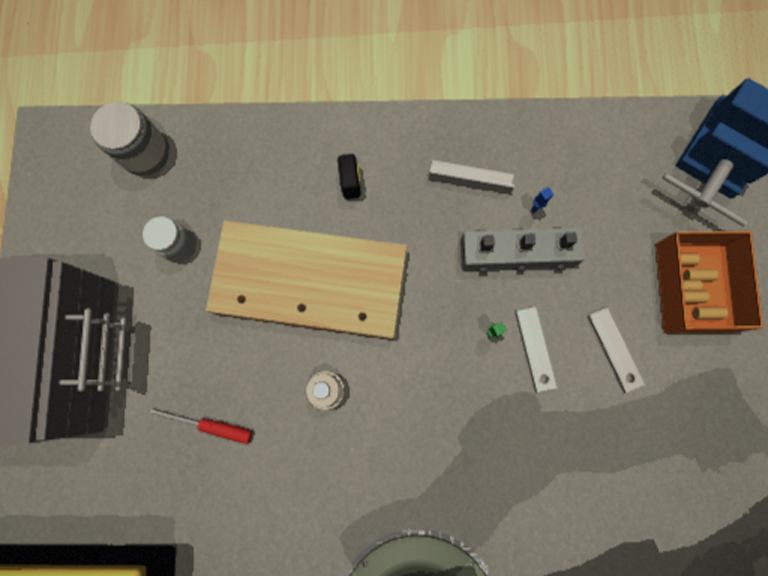

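View pics/scene1.png

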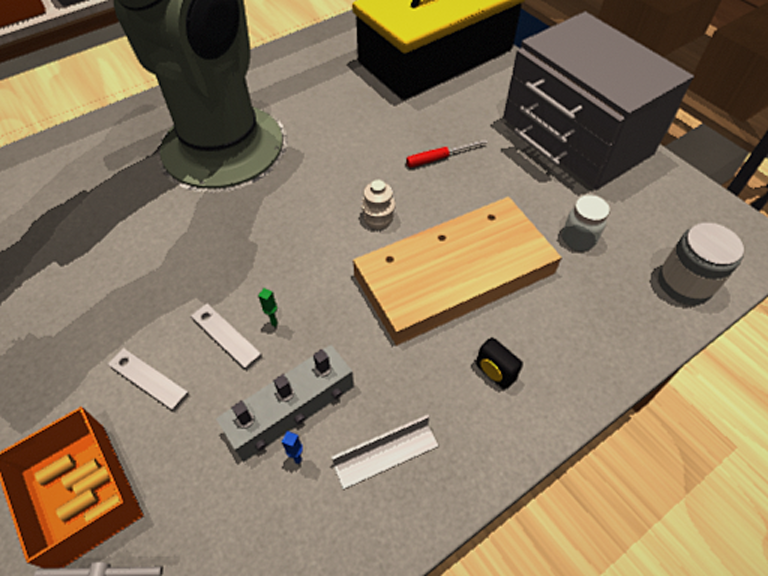

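The scene holds two loose arms with their holes toward the robot, at about (363,253) and (420,252) px in the top picture. The steel pins are the three black-handled ones in the holder at (325,161), (352,161) and (379,160). The blue look-alike at (361,133) and the green one at (331,220) stand free on the ledge, so I leave them alone. Next I move over the arms for a close look.

```bash
cat >> h.py <<'E'
def pose():
    s=robot.observe(); w,x,y,z=s["ee_rot"]
    from scipy.spatial.transform import Rotation as Ro
    return np.array(s["tool_pos"]),Ro.from_quat([x,y,z,w]).as_matrix()
def go(x,y,z,yaw=None):
    "yaw = wanted world angle (deg) of tool x; prints shift in tool axes now (cm), then turn"
    p,R=pose(); d=R.T@(np.array([x,y,z])-p)*100
    a=np.degrees(np.arctan2(R[1,0],R[0,0]))
    print("shift cm",d.round(2),"now",p.round(4),"toolx ang",round(a,2),"tilt",R[:,2].round(3),"turn",None if yaw is None else round(a-yaw,2))
E
python3 - <<'E'
from h import *
go(.44,-.29,.26)
im=get("wrist");R=np.array(im["R"]);print(im["fov_y"],im["cx"],im["cy"],(-R.T@im["t"]).round(3),R.round(2))
top=get("top")
for d in viewer.regions_of(top,"arm1")[:4]:
    m=d["pixels"]; ys,xs=np.nonzero(m); (c,wh,a)=cv2.minAreaRect(np.c_[xs,ys].astype(np.float32))
    b=cv2.boxPoints((c,wh,a)); print(d["score"],len(xs),np.round(wh,1),at(top,c,.014)[:2].round(3),[at(top,q,.014)[:2].round(3).tolist() for q in b])
E
```

```text
shift cm [ 32.74 -21.2   -2.87] now [ 0.1953 -0.5937  0.2313] toolx ang 18.21 tilt [-0.  0. -1.] turn None
65.70646984690485 254.2668827085635 193.0328771422683 [ 0.274 -0.567  0.374] [[ 0.31 -0.95 -0.  ]
 [-0.9  -0.3   0.32]
 [-0.3  -0.1  -0.95]]
0.59 765 [55.3 14.6] [ 0.457 -0.217] [[0.525, -0.182], [0.536, -0.221], [0.391, -0.251], [0.381, -0.213]]
0.57 821 [57.  15.2] [ 0.455 -0.361] [[0.516, -0.314], [0.534, -0.352], [0.395, -0.407], [0.378, -0.369]]
```

Request:
{"api": "step_arm", "payload": {
  "commands": [
    {"x": 4, "y": -2.6, "z": -0.4},
    {"x": 4, "y": -2.6, "z": -0.4},
    {"x": 4, "y": -2.6, "z": -0.4},
    {"x": 4, "y": -2.6, "z": -0.4},
    {"x": 4, "y": -2.6, "z": -0.4}
  ]
}}

```text
$.commands[0]: bad value
```

Request:
{"api": "step_arm", "payload": {
  "commands": [
    {"x": 4, "y": -2.6, "z": -0.4},
    {"x": 4, "y": -2.6, "z": -0.4},
    {"x": 4, "y": -2.6, "z": -0.4},
    {"x": 0},
    {"x": 0}
  ]
}}

```text
$.commands[0]: bad value
```

Run:
```python
from h import *
im=get("wrist"); save(im,"w1.png",s=1.5)
go(.44,-.29,.26)
for q in("arm1_hole0","arm1"):
  for d in viewer.place_of(im,q)[:4]: print(q,d["point"],round(d["score"],2),at(im,d["point"],.014 if "hole" in q else 0).round(4))
for d in viewer.regions_of(im,"arm1")[:4]:
    ys,xs=np.nonzero(d["pixels"]); P=np.array([at(im,(x,y),.014)[:2] for x,y in zip(xs,ys)],np.float32)
    (c,wh,a)=cv2.minAreaRect(P*1000); print(d["score"],len(xs),np.round(c,1),np.round(wh,1),round(a,1))
```

```text
shift cm [ 32.74 -21.21  -2.87] now [ 0.1953 -0.5937  0.2313] toolx ang 18.2 tilt [ 0.  0. -1.] turn None
```

View pics/w1.png

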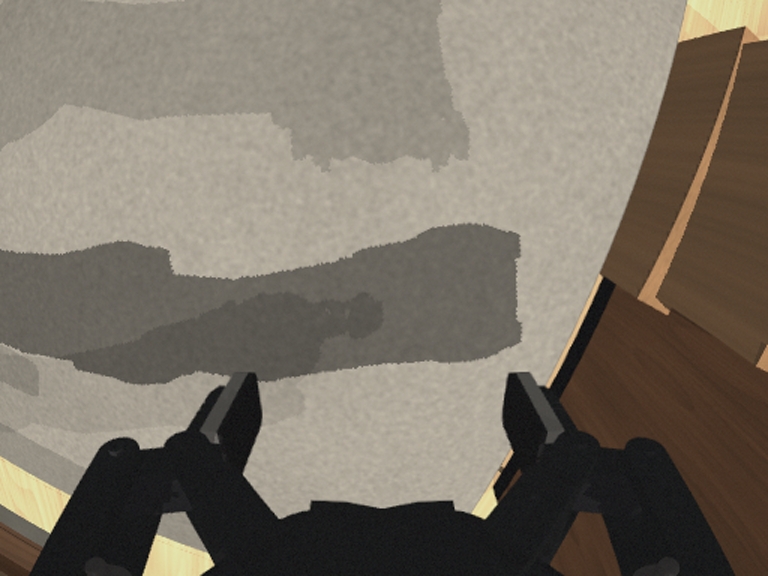

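The picture shows bare ledge because the arm has not moved: the call was refused. I think every row needs all five keys.

Request:
{"api": "step_arm", "payload": {
  "commands": [
    {"x": 4, "y": -2.6, "z": -0.4, "yaw": 0, "grip": 1},
    {"x": 4, "y": -2.6, "z": -0.4, "yaw": 0, "grip": 1},
    {"x": 4, "y": -2.6, "z": -0.4, "yaw": 0, "grip": 1},
    {"x": 4, "y": -2.6, "z": -0.4, "yaw": 0, "grip": 1},
    {"x": 4, "y": -2.6, "z": -0.4, "yaw": 0, "grip": 1}
  ],
  "grip_force": 60
}}

```text
time: 2.15
tool_pos: [0.3456, -0.4062, 0.2517]
ee_rot: [0.0, 0.987, 0.158, 0.0]
ft_force: [1.1, -0.9, -0.1]
width: 0.0853
finger_force: 0.0
```

Request:
{"api": "step_arm", "payload": {
  "commands": [
    {"x": 4, "y": -2.6, "z": -0.4, "yaw": 0, "grip": 1},
    {"x": 4, "y": -2.6, "z": -0.4, "yaw": 0, "grip": 1},
    {"x": 0, "y": -0.5, "z": 0, "yaw": 0, "grip": 1},
    {"x": 0, "y": 0, "z": 0, "yaw": 0, "grip": 1}
  ]
}}

```text
time: 2.55
tool_pos: [0.4034, -0.3275, 0.2595]
ee_rot: [0.0, 0.987, 0.159, 0.0]
ft_force: [0.9, -0.6, -0.0]
width: 0.0852
finger_force: 0.0
```

```bash
cat >> h.py <<'E'
def arms(im):
  for q in("arm1_hole0",):
    for d in viewer.place_of(im,q)[:4]: print(q,np.round(d["point"],1),round(d["score"],2),at(im,d["point"],.014).round(4))
  for d in viewer.regions_of(im,"arm1")[:4]:
    ys,xs=np.nonzero(d["pixels"]); P=np.array([at(im,(x,y),.014)[:2] for x,y in zip(xs,ys)],np.float32)
    (c,wh,a)=cv2.minAreaRect(P*1000); print(round(d["score"],2),len(xs),np.round(c,1),np.round(wh,1),round(a,1))
E
python3 - <<'E'
from h import *
im=get("wrist"); save(im,"w2.png",s=1.5)
go(.44,-.29,.26)
arms(im)
E
```

```text
shift cm [ 4.76 -2.51 -0.06] now [ 0.4027 -0.3287  0.2594] toolx ang 18.23 tilt [-0. -0. -1.] turn None
0.75 3025 [ 456.1 -219.8] [149.3  39.2] 11.5
0.62 3054 [ 454.2 -361.8] [150.5  37.8] 21.2
```

View pics/w2.png

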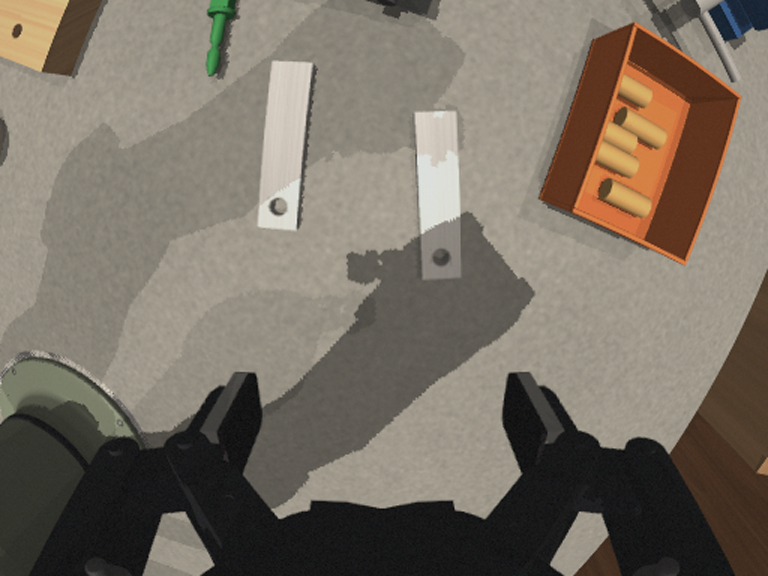

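The close view shows both arms: A with its hole at (279,206) and B with its hole at (440,257) in the 1.5x picture. Both hole ends point toward the robot. I'll take A first.

Run:
```python
from h import *
go(.456,-.220,.06,11.5)
```

```text
shift cm [ 8.53 -8.75 19.92] now [ 0.4022 -0.3296  0.2593] toolx ang 18.11 tilt [-0. -0. -1.] turn 6.61
```

Request:
{"api": "step_arm", "payload": {
  "commands": [
    {"x": 2.8, "y": -2.9, "z": 2.5, "yaw": 0, "grip": 0.5},
    {"x": 2.8, "y": -2.9, "z": 2.5, "yaw": 0, "grip": 0.5},
    {"x": 2.9, "y": -2.9, "z": 2.5, "yaw": 0, "grip": 0.5},
    {"x": 0, "y": 0, "z": 2.5, "yaw": 6.6, "grip": 0.5},
    {"x": 0, "y": 0, "z": 2.5, "yaw": 0, "grip": 0.5}
  ]
}}

```text
time: 3.2
tool_pos: [0.4565, -0.2195, 0.1333]
ee_rot: [0.0, 0.995, 0.099, 0.0]
ft_force: [-0.4, -0.4, 0.5]
width: 0.0639
finger_force: 0.0
```

Request:
{"api": "step_arm", "payload": {
  "commands": [
    {"x": 0, "y": 0, "z": 2.4, "yaw": 0, "grip": 0.5},
    {"x": 0, "y": 0, "z": 0, "yaw": 0, "grip": 0.5},
    {"x": 0, "y": 0, "z": 0, "yaw": 0, "grip": 0.5}
  ]
}}

```text
time: 3.5
tool_pos: [0.4562, -0.2201, 0.1106]
ee_rot: [-0.0, 0.995, 0.1, -0.0]
ft_force: [1.0, -0.9, 0.1]
width: 0.0641
finger_force: 0.0
```

Run:
```python
from h import *
im=get("wrist"); save(im,"w3.png",s=1.5)
arms(im)
go(.456,-.220,.003,11.5)
```

```text
0.78 5197 [ 455.9 -359.1] [153.8  41.9] 22.5
0.71 6682 [ 456.8 -218.6] [150.9  36.2] 11.7
shift cm [-0.1  -0.03 10.85] now [ 0.4569 -0.22    0.1115] toolx ang 11.56 tilt [ 0.002 -0.001 -1.   ] turn 0.06
```

View pics/w3.png

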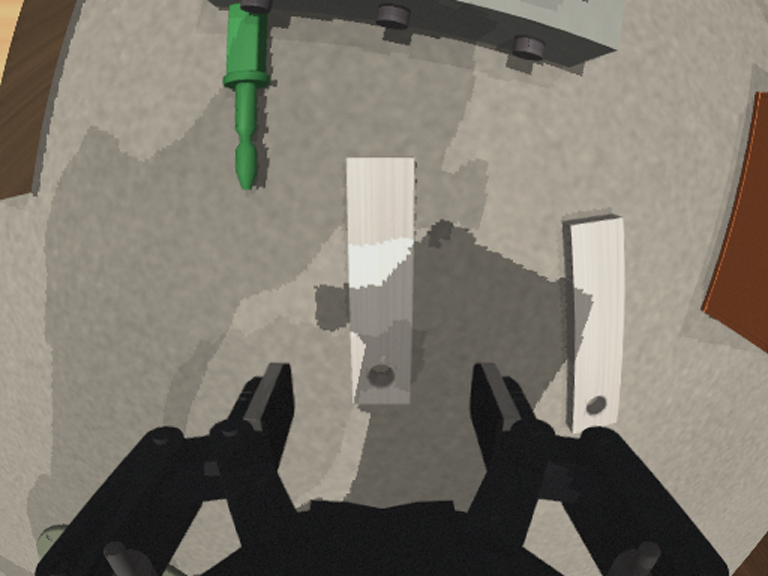

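Arm A lies centred between the open fingers, around (380,280), with its hole at (380,375). The green look-alike at (247,100) is clear of them. I descend and grip.

Request:
{"api": "step_arm", "payload": {
  "commands": [
    {"x": 0, "y": 0.1, "z": 4, "yaw": 0, "grip": 0.5},
    {"x": 0, "y": 0, "z": 4, "yaw": 0, "grip": 0.5},
    {"x": 0, "y": 0, "z": 2, "yaw": 0, "grip": 0.5},
    {"x": 0, "y": 0, "z": 0.8, "yaw": 0, "grip": 0.5},
    {"x": 0, "y": 0, "z": 0, "yaw": 0, "grip": 0.5}
  ]
}}

```text
time: 4.15
tool_pos: [0.4567, -0.2205, 0.0024]
ee_rot: [-0.0, 0.995, 0.101, -0.0]
ft_force: [-0.2, -0.3, 0.7]
width: 0.0642
finger_force: 0.0
```

Request:
{"api": "step_arm", "payload": {
  "commands": [
    {"x": 0, "y": 0, "z": 0, "yaw": 0, "grip": -1},
    {"x": 0, "y": 0, "z": 0, "yaw": 0, "grip": -1},
    {"x": 0, "y": 0, "z": 0, "yaw": 0, "grip": -1},
    {"x": 0, "y": 0, "z": 0, "yaw": 0, "grip": -1},
    {"x": 0, "y": 0, "z": 0, "yaw": 0, "grip": -1}
  ],
  "grip_force": 60
}}

```text
time: 4.65
tool_pos: [0.4574, -0.2207, 0.0039]
ee_rot: [0.001, 0.995, 0.101, 0.001]
ft_force: [-3.1, 1.3, 16.0]
width: 0.0342
finger_force: 58.6
```

Request:
{"api": "step_arm", "payload": {
  "commands": [
    {"x": 0, "y": 0, "z": -3, "yaw": 0, "grip": -1},
    {"x": 0, "y": 0, "z": -4, "yaw": 0, "grip": -1},
    {"x": 0, "y": 0, "z": -4.5, "yaw": 0, "grip": -1},
    {"x": 0, "y": 0, "z": -4.5, "yaw": 0, "grip": -1},
    {"x": 0, "y": 0, "z": -4, "yaw": 0, "grip": -1}
  ]
}}

```text
time: 5.15
tool_pos: [0.4565, -0.2204, 0.2056]
ee_rot: [0.001, 0.995, 0.101, 0.001]
ft_force: [0.3, -0.2, -3.2]
width: 0.0342
finger_force: 62.3
```

Run:
```python
from h import *
go(.57,.16,.2,-7.6)
```

```text
shift cm [ 18.76 -34.98   0.55] now [ 0.4565 -0.2204  0.2056] toolx ang 11.6 tilt [ 0.002 -0.001 -1.   ] turn 19.2
```

Request:
{"api": "step_arm", "payload": {
  "commands": [
    {"x": 2.5, "y": -4.15, "z": 0, "yaw": 0, "grip": -1},
    {"x": 2.5, "y": -4.15, "z": 0, "yaw": 0, "grip": -1},
    {"x": 2.5, "y": -4.15, "z": 0, "yaw": 0, "grip": -1},
    {"x": 2.5, "y": -4.15, "z": 0, "yaw": 0, "grip": -1},
    {"x": 2.5, "y": -4.15, "z": 0, "yaw": 0, "grip": -1}
  ]
}}

```text
time: 5.65
tool_pos: [0.5376, 0.0098, 0.2035]
ee_rot: [0.0, 0.995, 0.101, 0.001]
ft_force: [2.1, -1.2, -1.0]
width: 0.0342
finger_force: 62.2
```

Request:
{"api": "step_arm", "payload": {
  "commands": [
    {"x": 2.5, "y": -4.15, "z": 0, "yaw": 0, "grip": -1},
    {"x": 2.5, "y": -4.15, "z": 0, "yaw": 0, "grip": -1},
    {"x": 2.5, "y": -4.15, "z": 0, "yaw": 0, "grip": -1},
    {"x": 0, "y": 0, "z": 0, "yaw": 6.4, "grip": -1},
    {"x": 0, "y": 0, "z": 0, "yaw": 6.4, "grip": -1}
  ]
}}

```text
time: 6.15
tool_pos: [0.5856, 0.1467, 0.2029]
ee_rot: [-0.0, 1.0, -0.011, 0.0]
ft_force: [-0.6, -0.6, -2.7]
width: 0.0338
finger_force: 62.2
```

Request:
{"api": "step_arm", "payload": {
  "commands": [
    {"x": 0, "y": 0, "z": 0, "yaw": 6.4, "grip": -1},
    {"x": 0, "y": 0, "z": 0, "yaw": 0, "grip": -1},
    {"x": 0, "y": 0, "z": 0, "yaw": 0, "grip": -1}
  ]
}}

```text
time: 6.45
tool_pos: [0.5857, 0.1451, 0.2029]
ee_rot: [-0.0, 0.998, -0.064, 0.0]
ft_force: [-0.0, -0.1, -2.1]
width: 0.0343
finger_force: 62.2
```

```bash
cat >> h.py <<'E'
def holes(im,q="rail_hole0",z=.05,n=4):
    out=[]
    for d in viewer.place_of(im,q)[:n]:
        X=at(im,d["point"],z); out.append(X); print(im["name"],q,np.round(d["point"],1),round(d["score"],2),X[:2].round(4))
    return out
E
python3 - <<'E'
from h import *
p,R=pose()
im=get("wrist"); save(im,"w4.png",s=1.5)
holes(im); holes(im,"arm1_hole0",p[2]+.009)
top=get("top"); holes(top)
sc=get("scene"); holes(sc); holes(sc,"arm1_hole0",p[2]+.009);holes(top,"arm1_hole0",p[2]+.009)
go(.585,.196,.2,-7.6)
E
```

```text
wrist rail_hole0 [306.8 235.7] 0.92 [0.5109 0.0963]
wrist rail_hole0 [210.6 235.9] 0.74 [0.5247 0.2032]
wrist rail_hole0 [119.6 229.4] 0.66 [0.5441 0.3125]
top rail_hole0 [160.8 198. ] 0.63 [0.5486 0.3108]
top rail_hole0 [376.8 160.4] 0.27 [ 0.6477 -0.2725]
scene rail_hole0 [293.4 156.5] 0.93 [0.5259 0.2043]
scene rail_hole0 [259.4 170. ] 0.73 [0.5086 0.0987]
scene rail_hole0 [328.2 142.7] 0.64 [0.5445 0.3179]
top arm1_hole0 [121.9 160.3] 0.42 [0.6106 0.359 ]
shift cm [-0.74 -5.04  0.23] now [0.5857 0.145  0.2023] toolx ang -7.58 tilt [-0.  0. -1.] turn 0.02
```

View pics/w4.png

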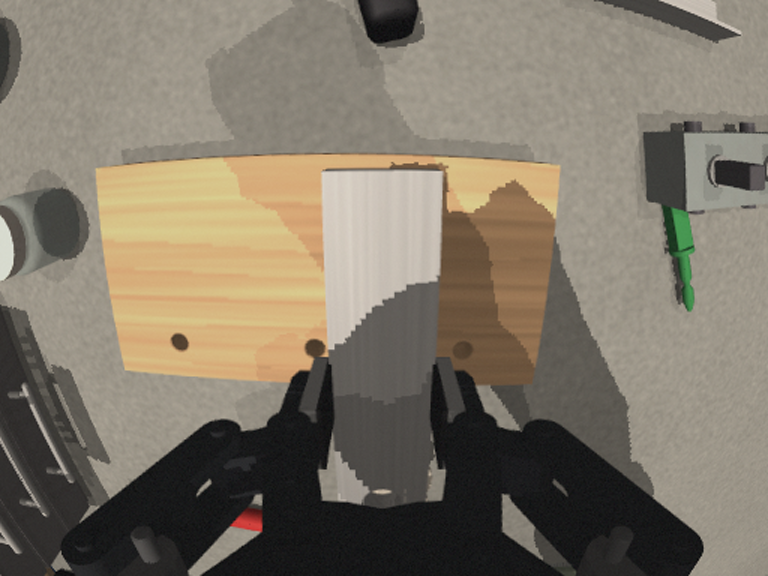

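Run:
```python
from h import *
im=get("wrist"); p,R=pose(); print(p)
for nm,px in dict(end_l=(323,170.5),end_r=(441,170.5),slit_far=(381,488.5),slit_near=(381,494)).items():
    X=at(im,np.array(px)/1.5,p[2]+.010); print(nm,(R.T@(X-p)*1000).round(1))
f=im["frame"].mean(2); c=255
print(f[105:122,c].round()); print(f[318:336,c].round())
```

```text
[0.58570662 0.14506735 0.2022871 ]
end_l [ 74.7 -18.  -10. ]
end_r [ 74.7  16.8 -10. ]
slit_far [-46.5  -1.  -10. ]
slit_near [-49.7  -1.  -10. ]
[170. 171. 171. 172. 172. 170. 156. 106. 130. 183. 195. 195. 196. 196.
 195. 195. 196.]
[ 72.  71.  71.  71.  72.  70.  74.  72. 144. 174. 173. 110.  67.  66.
  67.  65.  67.  68.]
```

Hole positions agree across the cameras: in this picture at (463,350), (315,348) and (180,342), and in the scene view. The held arm sits centred in the gripper. I place it over hole 1.

Request:
{"api": "step_arm", "payload": {
  "commands": [
    {"x": -0.6, "y": -2.5, "z": 0, "yaw": 0, "grip": -1},
    {"x": -0.65, "y": -2.45, "z": 0, "yaw": 0, "grip": -1},
    {"x": 0, "y": 0, "z": 4, "yaw": 1.1, "grip": -1},
    {"x": 0, "y": 0, "z": 4, "yaw": 0, "grip": -1},
    {"x": 0, "y": 0, "z": 4, "yaw": 0, "grip": -1}
  ]
}}

```text
time: 7.45
tool_pos: [0.5799, 0.196, 0.0812]
ee_rot: [-0.0, 0.997, -0.076, 0.0]
ft_force: [0.3, 0.1, -2.0]
width: 0.0343
finger_force: 62.2
```

Request:
{"api": "step_arm", "payload": {
  "commands": [
    {"x": 0, "y": 0, "z": 1.6, "yaw": 0, "grip": -1},
    {"x": 0, "y": 0, "z": 0, "yaw": 0, "grip": -1},
    {"x": 0, "y": 0, "z": 0, "yaw": 0, "grip": -1}
  ]
}}

```text
time: 7.75
tool_pos: [0.5807, 0.1961, 0.0677]
ee_rot: [-0.0, 0.997, -0.076, 0.001]
ft_force: [0.4, 0.5, -1.2]
width: 0.0344
finger_force: 62.2
```

Run:
```python
from h import *
go(.5798,.1957,.054,-8.7)
```

```text
shift cm [-0.08  0.05  1.37] now [0.5807 0.1961 0.0677] toolx ang -8.7 tilt [ 0.001  0.001 -1.   ] turn 0.0
```

Request:
{"api": "step_arm", "payload": {
  "commands": [
    {"x": -0.1, "y": 0.05, "z": 0.7, "yaw": 0, "grip": -1},
    {"x": 0, "y": 0, "z": 0.4, "yaw": 0, "grip": -1},
    {"x": 0, "y": 0, "z": 0.25, "yaw": 0, "grip": -1},
    {"x": 0, "y": 0, "z": 0, "yaw": 0, "grip": -1},
    {"x": 0, "y": 0, "z": 0, "yaw": 0, "grip": -1}
  ]
}}

```text
time: 8.25
tool_pos: [0.5791, 0.1955, 0.054]
ee_rot: [-0.0, 0.997, -0.076, 0.0]
ft_force: [-5.5, -1.6, 14.6]
width: 0.0341
finger_force: 64.1
```

Request:
{"api": "step_arm", "payload": {
  "commands": [
    {"x": 0, "y": 0, "z": 0, "yaw": 0, "grip": -0.1},
    {"x": 0, "y": 0, "z": 0, "yaw": 0, "grip": 0.5},
    {"x": 0, "y": 0, "z": 0, "yaw": 0, "grip": 0.5},
    {"x": 0, "y": 0, "z": -3, "yaw": 0, "grip": 0.5},
    {"x": 0, "y": 0, "z": -4, "yaw": 0, "grip": 0.5}
  ]
}}

```text
time: 8.75
tool_pos: [0.5777, 0.1951, 0.122]
ee_rot: [0.001, 0.997, -0.076, -0.002]
ft_force: [0.9, 0.6, 0.9]
width: 0.0641
finger_force: 0.0
```

Request:
{"api": "step_arm", "payload": {
  "commands": [
    {"x": 0, "y": 2.5, "z": -4, "yaw": 0, "grip": 0.5},
    {"x": 0, "y": 4.5, "z": -2, "yaw": 0, "grip": 0.5},
    {"x": 0, "y": 4.5, "z": -2, "yaw": 0, "grip": 0.5},
    {"x": 0, "y": 0, "z": 0, "yaw": 0, "grip": 0.5},
    {"x": 0, "y": 0, "z": 0, "yaw": 0, "grip": 0.5}
  ]
}}

```text
time: 9.25
tool_pos: [0.5617, 0.0808, 0.2035]
ee_rot: [-0.0, 0.997, -0.077, 0.001]
ft_force: [-0.6, 0.7, -0.2]
width: 0.064
finger_force: 0.0
```

Run:
```python
from h import *
im=get("wrist"); save(im,"w5.png",s=1.5)
holes(im); holes(im,"arm1_hole0",.064)
for n in ("top","scene"):
    i=get(n); holes(i); holes(i,"arm1_hole0",.064)
go(.456,-.360,.1,21.5)
```

```text
wrist rail_hole0 [151.3 220.6] 0.81 [0.5299 0.2049]
wrist rail_hole0 [250.6 221.6] 0.61 [0.5128 0.0934]
top rail_hole0 [199.  203.2] 0.61 [0.5338 0.2072]
top rail_hole0 [160.4 197.9] 0.56 [0.5489 0.3119]
scene rail_hole0 [327.8 142.7] 0.73 [0.5439 0.317 ]
scene rail_hole0 [259.4 170.2] 0.61 [0.5091 0.0983]
scene rail_hole0 [188.5 262.8] 0.31 [ 0.6327 -0.197 ]
shift cm [-3.76 45.3  10.26] now [0.5613 0.0822 0.2025] toolx ang -8.66 tilt [-0. -0. -1.] turn -30.16
```

View pics/w5.png

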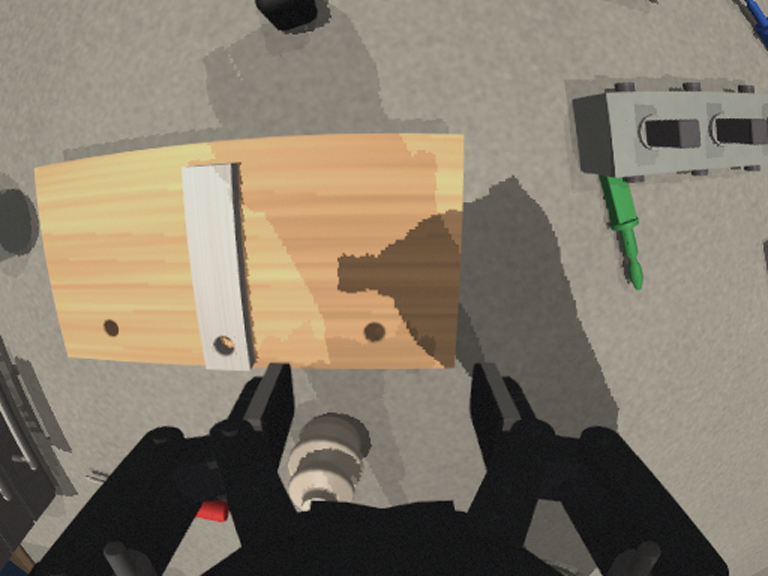

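Run:
```python
from h import *
im=get("wrist"); save(im,"c6.png",(120,205,180,250),8)
g=im["frame"].mean(2)
def dark(cx,cy,r,th):
    ys,xs=np.mgrid[int(cy)-r:int(cy)+r+1,int(cx)-r:int(cx)+r+1]; w=np.clip(th-g[ys,xs],0,None); return np.array([(xs*w).sum()/w.sum(),(ys*w).sum()/w.sum()])
h0=at(im,dark(374/1.5,331/1.5,7,70),.05); h2=at(im,dark(111/1.5,328/1.5,7,80),.05)
print(h0,h2,np.hypot(*(h2-h0)[:2]),(h0+h2)/2, np.degrees(np.arctan2(*(h2-h0)[:2])))
print("proj mid",proj(im,(h0+h2)/2))
```

```text
[0.51298666 0.09644355 0.05      ] [0.54679779 0.31167649 0.05      ] 0.21787246721206346 [0.52989222 0.20406002 0.05      ] 8.927682839521566
proj mid [152.5527352  219.95563031]
```

View pics/c6.png

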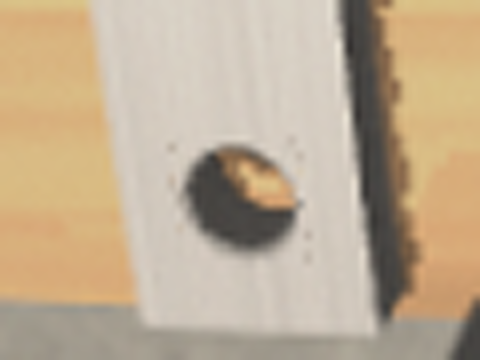

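Run:
```python
from h import *
im=get("wrist")
A=at(im,(150.25,229.6),.064);print(A, (A-[.5299,.2041,.064])*1000)
f=im["frame"][205:250,120:180]
for p in((153,227),(154,229),(152,225),(149,231),(101-27,219)): print(p,im["frame"][p[1],p[0]], at(im,p,.05).round(4))
save(im,"c7.png",(60,195,270,255),3.5)
```

```text
[0.52444232 0.20368276 0.064     ] [-5.45767808 -0.41723723  0.        ]
(153, 227) [213 178 125] [0.5213 0.206  0.05  ]
(154, 229) [212 164 116] [0.5187 0.2055 0.05  ]
(152, 225) [115  91  67] [0.5239 0.2065 0.05  ]
(149, 231) [74 71 69] [0.517  0.2124 0.05  ]
(74, 219) [84 67 51] [0.5445 0.3123 0.05  ]
```

The crop shows bright wood inside the arm's hole at (260,185). So the arm hole sits about 5.5 mm short of rail hole 1 along +x. I'll regrasp the arm and shift it.

Run:
```python
from h import *
go(.5787,.1953,.057,-8.8)
```

```text
shift cm [ 1.000e-02 -1.147e+01  1.456e+01] now [0.5614 0.082  0.2027] toolx ang -8.68 tilt [-0. -0. -1.] turn 0.12
```

Request:
{"api": "step_arm", "payload": {
  "commands": [
    {"x": 0, "y": -4, "z": 0, "yaw": 0, "grip": 0.5},
    {"x": 0, "y": -4, "z": 0, "yaw": 0, "grip": 0.5},
    {"x": 0, "y": -3.5, "z": 0, "yaw": 0, "grip": 0.5},
    {"x": 0, "y": 0, "z": 4, "yaw": 0, "grip": 0.5},
    {"x": 0, "y": 0, "z": 4, "yaw": 0, "grip": 0.5}
  ]
}}

```text
time: 10.3
tool_pos: [0.5792, 0.1971, 0.1224]
ee_rot: [-0.001, 0.997, -0.075, 0.001]
ft_force: [1.6, -0.3, -0.3]
width: 0.0641
finger_force: 0.0
```

Request:
{"api": "step_arm", "payload": {
  "commands": [
    {"x": 0, "y": 0, "z": 4, "yaw": 0, "grip": 0.5},
    {"x": 0, "y": 0, "z": 2, "yaw": 0, "grip": 0.5},
    {"x": 0, "y": 0, "z": 0.6, "yaw": 0, "grip": 0.5},
    {"x": 0, "y": 0, "z": 0, "yaw": 0, "grip": 0.5},
    {"x": 0, "y": 0, "z": 0, "yaw": 0, "grip": -1}
  ]
}}

```text
time: 10.8
tool_pos: [0.5795, 0.1957, 0.0581]
ee_rot: [-0.0, 0.997, -0.076, 0.001]
ft_force: [0.0, -0.5, 0.9]
width: 0.051
finger_force: 0.0
```

Request:
{"api": "step_arm", "payload": {
  "commands": [
    {"x": 0, "y": 0, "z": 0, "yaw": 0, "grip": -1},
    {"x": 0, "y": 0, "z": 0, "yaw": 0, "grip": -1},
    {"x": 0, "y": 0, "z": 0, "yaw": 0, "grip": -1},
    {"x": 0, "y": 0, "z": 0, "yaw": 0, "grip": -1}
  ]
}}

```text
time: 11.2
tool_pos: [0.5796, 0.1957, 0.0586]
ee_rot: [-0.0, 0.997, -0.076, 0.001]
ft_force: [-3.3, -0.8, 11.0]
width: 0.0338
finger_force: 58.8
```

Request:
{"api": "step_arm", "payload": {
  "commands": [
    {"x": 0, "y": 0, "z": -0.5, "yaw": 0, "grip": -1},
    {"x": 0.5, "y": -0.1, "z": 0, "yaw": 0, "grip": -1},
    {"x": 0, "y": 0, "z": 0, "yaw": 0, "grip": -1},
    {"x": 0, "y": 0, "z": 0, "yaw": 0, "grip": -1}
  ]
}}

```text
time: 11.6
tool_pos: [0.584, 0.1956, 0.0618]
ee_rot: [-0.0, 0.997, -0.076, -0.0]
ft_force: [-1.3, -0.0, -2.2]
width: 0.0336
finger_force: 60.0
```

Request:
{"api": "step_arm", "payload": {
  "commands": [
    {"x": 0.15, "y": 0, "z": 0, "yaw": 0, "grip": -1},
    {"x": 0, "y": 0, "z": 0.35, "yaw": 0, "grip": -1},
    {"x": 0, "y": 0, "z": 0, "yaw": 0, "grip": -1},
    {"x": 0, "y": 0, "z": 0, "yaw": 0, "grip": -0.1},
    {"x": 0, "y": 0, "z": 0, "yaw": 0, "grip": 0.5}
  ]
}}

```text
time: 12.1
tool_pos: [0.5853, 0.1955, 0.0581]
ee_rot: [0.0, 0.997, -0.076, -0.0]
ft_force: [-0.2, 1.0, 0.1]
width: 0.0517
finger_force: 0.0
```

Request:
{"api": "step_arm", "payload": {
  "commands": [
    {"x": 0, "y": 0, "z": 0, "yaw": 0, "grip": 0.5},
    {"x": 0, "y": 0, "z": -3, "yaw": 0, "grip": 0.5},
    {"x": 0, "y": 0, "z": -4, "yaw": 0, "grip": 0.5},
    {"x": 0, "y": 4, "z": -3, "yaw": 0, "grip": 0.5},
    {"x": 0, "y": 4, "z": -3, "yaw": 0, "grip": 0.5}
  ]
}}

```text
time: 12.6
tool_pos: [0.5729, 0.1162, 0.1894]
ee_rot: [-0.0, 0.997, -0.075, 0.0]
ft_force: [0.2, -0.3, -0.0]
width: 0.0639
finger_force: 0.0
```

Request:
{"api": "step_arm", "payload": {
  "commands": [
    {"x": -1.5, "y": 0, "z": 0, "yaw": 0, "grip": 0.5},
    {"x": 0, "y": 0, "z": 0, "yaw": 0, "grip": 0.5},
    {"x": 0, "y": 0, "z": 0, "yaw": 0, "grip": 0.5}
  ]
}}

```text
time: 12.9
tool_pos: [0.5585, 0.1193, 0.1881]
ee_rot: [-0.0, 0.997, -0.075, -0.0]
ft_force: [1.1, -0.1, -0.1]
width: 0.064
finger_force: 0.0
```

Run:
```python
from h import *
im=get("wrist"); 
holes(im); 
h0=holes(im,n=3)
for d in viewer.regions_of(im,"arm1")[:2]:
    ys,xs=np.nonzero(d["pixels"]); P=np.array([at(im,(x,y),.064)[:2] for x,y in zip(xs,ys)],np.float32)
    (c,wh,a)=cv2.minAreaRect(P*1000); print(round(d["score"],2),len(xs),np.round(c,1),np.round(wh,1),round(a,1))
q=proj(im,(.5300,.2041,.064)); print(q)
x,y=int(q[0]),int(q[1]); save(im,"c8.png",(x-40,y-30,x+40,y+30),8); print(x-40,y-30)
go(.456,-.360,.1,21.5)
```

```text
wrist rail_hole0 [ 92.8 218.3] 0.97 [0.544  0.3097]
wrist rail_hole0 [177.8 219.3] 0.85 [0.5296 0.2061]
wrist rail_hole0 [286.2 218.8] 0.75 [0.5137 0.0937]
wrist rail_hole0 [175.2 165.1] 0.33 [0.587  0.1951]
wrist rail_hole0 [ 92.8 218.3] 0.97 [0.544  0.3097]
wrist rail_hole0 [177.8 219.3] 0.85 [0.5296 0.2061]
wrist rail_hole0 [286.2 218.8] 0.75 [0.5137 0.0937]
0.68 5898 [584.3 194.9] [ 40.8 151.5] 81.4
0.29 42259 [586.3 191.3] [324.1 163.1] 81.5
[176.31542954 224.26819741]
136 194
shift cm [-2.93 48.92  8.77] now [0.5586 0.1193 0.1876] toolx ang -8.64 tilt [-0.001 -0.    -1.   ] turn -30.14
```

View pics/c8.png

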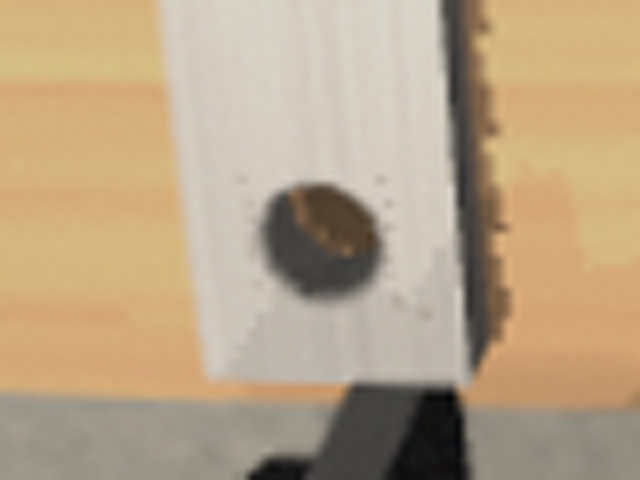

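In the crop the inside of the arm hole at (322,240) is now dark rail hole, so arm A is aligned. Now arm B.

Request:
{"api": "step_arm", "payload": {
  "commands": [
    {"x": -0.3, "y": 4.9, "z": 0, "yaw": 0, "grip": 0.5},
    {"x": -0.3, "y": 4.9, "z": 0, "yaw": 0, "grip": 0.5},
    {"x": -0.3, "y": 4.9, "z": 0, "yaw": 0, "grip": 0.5},
    {"x": -0.3, "y": 4.9, "z": 0, "yaw": 0, "grip": 0.5},
    {"x": -0.3, "y": 4.9, "z": 0, "yaw": 0, "grip": 0.5}
  ]
}}

```text
time: 13.6
tool_pos: [0.5062, -0.1228, 0.188]
ee_rot: [-0.0, 0.997, -0.075, -0.0]
ft_force: [0.4, -0.4, 0.3]
width: 0.064
finger_force: 0.0
```

Request:
{"api": "step_arm", "payload": {
  "commands": [
    {"x": -0.3, "y": 4.9, "z": 0, "yaw": 0, "grip": 0.5},
    {"x": -0.3, "y": 4.9, "z": 0, "yaw": 0, "grip": 0.5},
    {"x": -0.3, "y": 4.9, "z": 0, "yaw": 0, "grip": 0.5},
    {"x": -0.3, "y": 4.9, "z": 0, "yaw": 0, "grip": 0.5},
    {"x": -0.3, "y": 4.9, "z": 0, "yaw": 0, "grip": 0.5}
  ]
}}

```text
time: 14.1
tool_pos: [0.4544, -0.363, 0.1879]
ee_rot: [-0.0, 0.997, -0.075, -0.0]
ft_force: [1.1, -0.8, 0.1]
width: 0.0639
finger_force: 0.0
```

Request:
{"api": "step_arm", "payload": {
  "commands": [
    {"x": 0, "y": 0, "z": 0, "yaw": -7.5, "grip": 0.5},
    {"x": 0, "y": 0, "z": 0, "yaw": -7.5, "grip": 0.5},
    {"x": 0, "y": 0, "z": 0, "yaw": -7.5, "grip": 0.5},
    {"x": 0, "y": 0, "z": 0, "yaw": -7.5, "grip": 0.5},
    {"x": 0, "y": 0, "z": 0, "yaw": 0, "grip": 0.5}
  ]
}}

```text
time: 14.6
tool_pos: [0.4549, -0.3611, 0.1878]
ee_rot: [-0.0, 0.983, 0.186, -0.0]
ft_force: [0.7, 0.4, -0.1]
width: 0.0644
finger_force: 0.0
```

Run:
```python
from h import *
im=get("wrist"); arms(im)
go(.456,-.360,.1,21.5)
top=get("top");arms(top)
```

```text
0.64 4149 [ 455.7 -362.1] [148.6  36.3] 21.9
shift cm [ 0.15 -0.06  8.8 ] now [ 0.4548 -0.3611  0.188 ] toolx ang 21.1 tilt [-0.  0. -1.] turn -0.4
0.75 839 [ 455.6 -360.1] [150.3  42.1] 22.7
0.74 763 [594.9 203.5] [ 40.5 158.7] 81.7
0.21 355 [791.5 122.4] [89.7 37.6] 8.0
```

Request:
{"api": "step_arm", "payload": {
  "commands": [
    {"x": 0.1, "y": 0.1, "z": 4.5, "yaw": -0.6, "grip": 0.5},
    {"x": 0, "y": 0, "z": 4.5, "yaw": 0, "grip": 0.5},
    {"x": 0, "y": 0, "z": 4.5, "yaw": 0, "grip": 0.5},
    {"x": 0, "y": 0, "z": 3, "yaw": 0, "grip": 0.5},
    {"x": 0, "y": 0, "z": 1.7, "yaw": 0, "grip": 0.5}
  ]
}}

```text
time: 15.4
tool_pos: [0.4551, -0.3609, 0.0036]
ee_rot: [-0.001, 0.982, 0.19, -0.001]
ft_force: [0.4, -0.2, -0.2]
width: 0.064
finger_force: 0.0
```

Request:
{"api": "step_arm", "payload": {
  "commands": [
    {"x": 0, "y": 0, "z": 0, "yaw": 0, "grip": -1},
    {"x": 0, "y": 0, "z": 0, "yaw": 0, "grip": -1},
    {"x": 0, "y": 0, "z": 0, "yaw": 0, "grip": -1},
    {"x": 0, "y": 0, "z": 0, "yaw": 0, "grip": -1},
    {"x": 0, "y": 0, "z": 0, "yaw": 0, "grip": -1}
  ]
}}

```text
time: 15.9
tool_pos: [0.4564, -0.3621, 0.0072]
ee_rot: [0.001, 0.982, 0.19, 0.0]
ft_force: [-0.4, 0.0, 5.8]
width: 0.034
finger_force: 60.6
```

Request:
{"api": "step_arm", "payload": {
  "commands": [
    {"x": 0, "y": 0, "z": -3, "yaw": 0, "grip": -1},
    {"x": 0, "y": 0, "z": -4.5, "yaw": 0, "grip": -1},
    {"x": 0, "y": 0, "z": -4.5, "yaw": 0, "grip": -1},
    {"x": 0, "y": 0, "z": -4.5, "yaw": 0, "grip": -1},
    {"x": 0, "y": 0, "z": -3, "yaw": 0, "grip": -1}
  ]
}}

```text
time: 16.4
tool_pos: [0.4565, -0.3621, 0.205]
ee_rot: [0.001, 0.982, 0.19, 0.001]
ft_force: [0.1, -0.3, -2.1]
width: 0.0335
finger_force: 60.6
```

Run:
```python
from h import *
im=get("wrist"); p,R=pose()
f=im["frame"].mean(2); c=254
print(f[100:125,c].round()); print(f[318:336,c].round())
for r in (112,113,328): print(r,(R.T@(at(im,(c,r),p[2]+.009)-p)*1000).round(1))
go(.5130+.0545*.988,.0954-.0545*.1547,.2,-8.8)
```

```text
[143. 142. 141. 142. 142. 141. 139. 140. 139. 140. 140. 139. 138. 122.
  89. 173. 206. 207. 206. 206. 206. 205. 205. 207. 205.]
[107. 115. 122. 123. 122. 130. 149. 155. 151.  92.  75.  74.  72.  75.
  74.  71.  70.  71.]
112 [74.9 -2.1 -8.7]
113 [74.5 -2.1 -8.7]
328 [-46.1  -2.1  -9.2]
shift cm [ 26.89 -37.7    0.74] now [ 0.4578 -0.3631  0.2088] toolx ang 21.88 tilt [ 0.006 -0.005 -1.   ] turn 30.68
```

Request:
{"api": "step_arm", "payload": {
  "commands": [
    {"x": 2.7, "y": -3.77, "z": 0, "yaw": 0, "grip": -1},
    {"x": 2.7, "y": -3.77, "z": 0, "yaw": 0, "grip": -1},
    {"x": 2.7, "y": -3.77, "z": 0, "yaw": 0, "grip": -1},
    {"x": 2.7, "y": -3.77, "z": 0, "yaw": 0, "grip": -1},
    {"x": 2.7, "y": -3.77, "z": 0, "yaw": 0, "grip": -1}
  ]
}}

```text
time: 16.95
tool_pos: [0.511, -0.1348, 0.2016]
ee_rot: [0.0, 0.982, 0.19, 0.0]
ft_force: [1.3, -1.0, -2.0]
width: 0.0337
finger_force: 60.6
```

Request:
{"api": "step_arm", "payload": {
  "commands": [
    {"x": 2.7, "y": -3.77, "z": 0, "yaw": 0, "grip": -1},
    {"x": 2.7, "y": -3.77, "z": 0, "yaw": 0, "grip": -1},
    {"x": 2.7, "y": -3.77, "z": 0, "yaw": 0, "grip": -1},
    {"x": 2.7, "y": -3.77, "z": 0, "yaw": 0, "grip": -1},
    {"x": 2.7, "y": -3.77, "z": 0, "yaw": 0, "grip": -1}
  ]
}}

```text
time: 17.45
tool_pos: [0.566, 0.0905, 0.2015]
ee_rot: [0.0, 0.982, 0.19, 0.0]
ft_force: [0.6, -0.6, -1.3]
width: 0.0341
finger_force: 60.6
```

Request:
{"api": "step_arm", "payload": {
  "commands": [
    {"x": 0, "y": 0, "z": 0, "yaw": 7.7, "grip": -1},
    {"x": 0, "y": 0, "z": 0, "yaw": 7.7, "grip": -1},
    {"x": 0, "y": 0, "z": 0, "yaw": 7.7, "grip": -1},
    {"x": 0, "y": 0, "z": 0, "yaw": 7.6, "grip": -1},
    {"x": 0, "y": 0, "z": 0, "yaw": 0, "grip": -1}
  ]
}}

```text
time: 17.95
tool_pos: [0.5658, 0.0889, 0.2014]
ee_rot: [0.0, 0.997, -0.078, 0.0]
ft_force: [-0.3, -0.0, -2.0]
width: 0.0339
finger_force: 60.7
```

Run:
```python
from h import *
go(.5678,.0868,.0572,-8.8)
```

```text
shift cm [ 0.23  0.17 14.42] now [0.5658 0.0889 0.2014] toolx ang -8.93 tilt [ 0. -0. -1.] turn -0.13
```

Request:
{"api": "step_arm", "payload": {
  "commands": [
    {"x": 0.23, "y": 0.17, "z": 3, "yaw": 0, "grip": -1},
    {"x": 0, "y": 0, "z": 4, "yaw": 0, "grip": -1},
    {"x": 0, "y": 0, "z": 4, "yaw": 0, "grip": -1},
    {"x": 0, "y": 0, "z": 2.6, "yaw": 0, "grip": -1},
    {"x": 0, "y": 0, "z": 0, "yaw": 0, "grip": -1}
  ]
}}

```text
time: 18.45
tool_pos: [0.5659, 0.0864, 0.0623]
ee_rot: [0.001, 0.997, -0.075, -0.003]
ft_force: [-0.4, -0.2, -1.5]
width: 0.0338
finger_force: 60.6
```

Run:
```python
from h import *
go(.5678,.0868,.0572,-8.8)
```

```text
shift cm [ 0.18 -0.07  0.51] now [0.5659 0.0864 0.0623] toolx ang -8.57 tilt [-0.005 -0.001 -1.   ] turn 0.23
```

Request:
{"api": "step_arm", "payload": {
  "commands": [
    {"x": 0, "y": 0, "z": 0.3, "yaw": 0, "grip": -1},
    {"x": 0, "y": 0, "z": 0, "yaw": 0, "grip": -1},
    {"x": 0, "y": 0, "z": 0, "yaw": 0, "grip": -1}
  ]
}}

```text
time: 18.75
tool_pos: [0.5687, 0.0869, 0.0638]
ee_rot: [-0.0, 0.997, -0.076, 0.001]
ft_force: [-0.3, 0.4, -1.8]
width: 0.0336
finger_force: 60.7
```

Run:
```python
from h import *
go(.5678,.0868,.0572,-8.8)
```

```text
shift cm [-0.09  0.02  0.66] now [0.5687 0.0869 0.0638] toolx ang -8.76 tilt [ 0.002  0.    -1.   ] turn 0.04
```

Request:
{"api": "step_arm", "payload": {
  "commands": [
    {"x": -0.05, "y": 0, "z": 0.4, "yaw": 0, "grip": -1},
    {"x": 0, "y": 0, "z": 0.25, "yaw": 0, "grip": -1},
    {"x": 0, "y": 0, "z": 0, "yaw": 0, "grip": -1},
    {"x": 0, "y": 0, "z": 0, "yaw": 0, "grip": -1}
  ]
}}

```text
time: 19.15
tool_pos: [0.5678, 0.0869, 0.0571]
ee_rot: [-0.0, 0.997, -0.077, 0.001]
ft_force: [-6.6, -1.8, 21.9]
width: 0.0337
finger_force: 63.3
```

Request:
{"api": "step_arm", "payload": {
  "commands": [
    {"x": 0, "y": 0, "z": 0, "yaw": 0, "grip": -0.1},
    {"x": 0, "y": 0, "z": 0, "yaw": 0, "grip": 0.4},
    {"x": 0, "y": 0, "z": 0, "yaw": 0, "grip": 0.4},
    {"x": 0, "y": 0, "z": -3, "yaw": 0, "grip": 0.4},
    {"x": 0, "y": 0, "z": -4, "yaw": 0, "grip": 0.4}
  ]
}}

```text
time: 19.65
tool_pos: [0.5662, 0.0867, 0.125]
ee_rot: [0.0, 0.997, -0.076, -0.002]
ft_force: [1.4, -0.2, 1.0]
width: 0.0596
finger_force: 0.0
```

Request:
{"api": "step_arm", "payload": {
  "commands": [
    {"x": 0, "y": 2, "z": -3, "yaw": 0, "grip": 0.4},
    {"x": 0, "y": 4, "z": -2.5, "yaw": 0, "grip": 0.4},
    {"x": -1, "y": 4, "z": -1, "yaw": 0, "grip": 0.4},
    {"x": 0, "y": 0, "z": 0, "yaw": 0, "grip": 0.4},
    {"x": 0, "y": 0, "z": 0, "yaw": 0, "grip": 0.4}
  ]
}}

```text
time: 20.15
tool_pos: [0.5422, -0.0112, 0.1911]
ee_rot: [-0.0, 0.997, -0.077, 0.0]
ft_force: [0.0, 1.3, -1.2]
width: 0.0599
finger_force: 0.0
```

Run:
```python
from h import *
im=get("wrist"); p,R=pose(); print(p)
holes(im,n=6); holes(im,"pin1_collar",.06);holes(im,"pin1",.002); holes(im,"holder",0,2)
A=proj(im,(.5130,.0954,.064)); B=proj(im,(.530,.2041,.064)); print(A,B)
f=im["frame"][:,:,::-1]
cr=[cv2.resize(np.ascontiguousarray(f[int(q[1])-25:int(q[1])+25,int(q[0])-25:int(q[0])+25]),(390,390),interpolation=cv2.INTER_CUBIC) for q in (B,A)]
cv2.imwrite("pics/c9.png",np.hstack(cr))
```

```text
[ 0.54231763 -0.01015216  0.19077361]
wrist rail_hole0 [ 18.8 214.9] 0.87 [0.5474 0.3067]
wrist rail_hole0 [ 78.2 218. ] 0.74 [0.5306 0.2026]
wrist rail_hole0 [165.2 221.8] 0.67 [0.5117 0.0916]
wrist rail_hole0 [ 61.8 321.8] 0.66 [0.3657 0.3222]
wrist pin1_collar [473.3  66.5] 0.57 [ 0.6394 -0.2675]
wrist pin1_collar [161.2 221.6] 0.23 [0.5165 0.0919]
wrist pin1 [340.6  74. ] 0.68 [ 0.637  -0.1229]
wrist pin1 [367.6 191. ] 0.55 [ 0.4941 -0.1444]
wrist pin1 [155.1 292.2] 0.22 [0.3856 0.1596]
wrist holder [392.8  67.8] 0.89 [ 0.6408 -0.1906]
wrist holder [420.9  72.7] 0.36 [ 0.6339 -0.2301]
[157.91645798 226.58447223] [ 71.53266389 223.34591708]
```

View pics/c9.png

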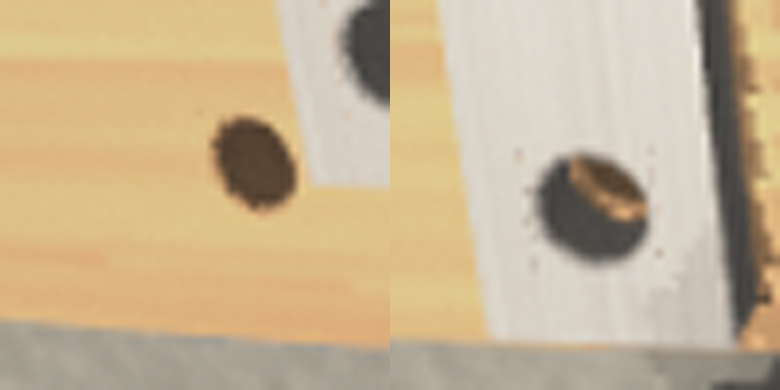

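The right crop shows arm B's hole at (595,208) a couple of mm off its rail hole. The left crop shows rail hole 1 uncovered at (255,162), so arm A has been knocked aside. I'll locate it.

Run:
```python
from h import *
im=get("wrist"); save(im,"w10.png",s=1.5)
A=at(im,(159.2,228.3),.064); print("B hole",A)
h=[at(im,(46+255/7.8,198+162/7.8),.05)]; print("h1",h)
for d in viewer.regions_of(im,"arm1")[:3]:
    ys,xs=np.nonzero(d["pixels"]); P=np.array([at(im,(x,y),.064)[:2] for x,y in zip(xs,ys)],np.float32)
    (c,wh,a)=cv2.minAreaRect(P*1000); print(round(d["score"],2),len(xs),np.round(c,1),np.round(wh,1),round(a,1))
```

```text
B hole [0.51075648 0.0959323  0.064     ]
h1 [array([0.52898895, 0.2035107 , 0.05      ])]
0.78 4950 [601.1 149.2] [ 45.8 150.2] 80.8
0.72 709 [ 640.  -284.5] [22.2 68.6] 1.7
0.57 5513 [566.1  85.9] [ 41.8 151.3] 82.0
```

View pics/w10.png

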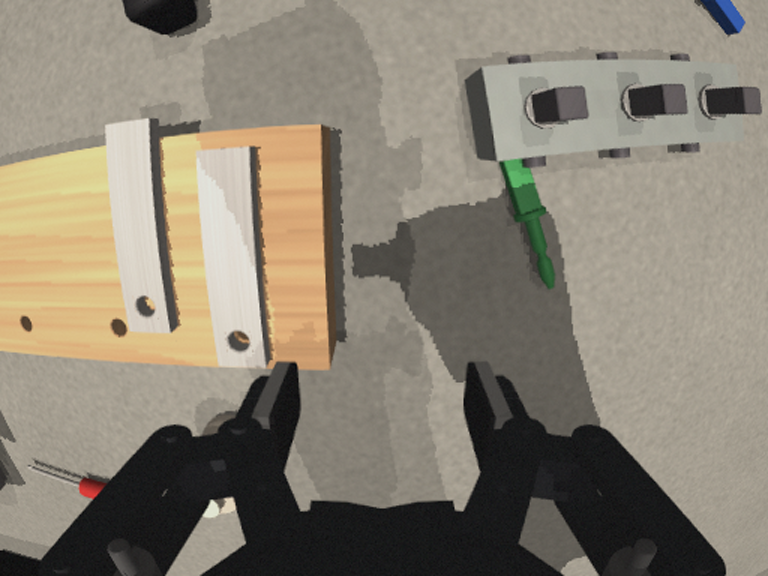

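Arm A (hole at (145,306)) has slid toward arm B (hole at (239,341)). Both are still on the rail. I hover over A at mid-height to regrasp with a narrower opening.

Request:
{"api": "step_arm", "payload": {
  "commands": [
    {"x": 0.8, "y": -4.2, "z": 0, "yaw": 0, "grip": 0.15},
    {"x": 0.8, "y": -4.2, "z": 0, "yaw": 0, "grip": 0.15},
    {"x": 0.8, "y": -4.2, "z": 0, "yaw": 0, "grip": 0.15},
    {"x": 0.9, "y": -4.3, "z": 0, "yaw": 0, "grip": 0.15},
    {"x": 0, "y": 0, "z": 3, "yaw": 0, "grip": 0.15}
  ]
}}

```text
time: 21.0
tool_pos: [0.6029, 0.1593, 0.163]
ee_rot: [-0.003, 0.997, -0.073, 0.003]
ft_force: [0.2, -0.2, -0.6]
width: 0.049
finger_force: 0.0
```

Request:
{"api": "step_arm", "payload": {
  "commands": [
    {"x": 0, "y": 0, "z": 0, "yaw": 0, "grip": 0.15},
    {"x": 0, "y": 0, "z": 0, "yaw": 0, "grip": 0.15}
  ]
}}

```text
time: 21.2
tool_pos: [0.6003, 0.1508, 0.1607]
ee_rot: [0.001, 0.997, -0.077, -0.001]
ft_force: [1.0, -0.1, 0.8]
width: 0.0492
finger_force: 0.0
```

Run:
```python
from h import *
im=get("wrist"); save(im,"w11.png",s=1.5); p,R=pose(); print(p,robot.observe()["width"])
for d in viewer.regions_of(im,"arm1")[:3]:
    ys,xs=np.nonzero(d["pixels"]); P=np.array([at(im,(x,y),.064)[:2] for x,y in zip(xs,ys)],np.float32)
    (c,wh,a)=cv2.minAreaRect(P*1000); print(round(d["score"],2),len(xs),np.round(c,1),np.round(wh,1),round(a,1))
    for k in (.02,.05,.065): # lateral extents at tool x = k
        L=(P-p[:2])@R[:2,:2]; s=abs(L[:,0]-k)<.004; print(k,L[s,1].min().round(4),L[s,1].max().round(4))
    print("xmax",L[:,0].max())
```

```text
[0.60083587 0.15055175 0.16153763] 0.04883415321819813
0.93 4923 [576.   87.5] [ 39.4 133.6] 81.4
0.02 0.0465 0.0848
0.05 0.0462 0.0847Traceback (most recent call last):
  File "<stdin>", line 7, in <module>
    return umr_minimum(a, axis, None, out, keepdims, initial, where)
ValueError: zero-size array to reduction operation minimum which has no identity
```

View pics/w11.png

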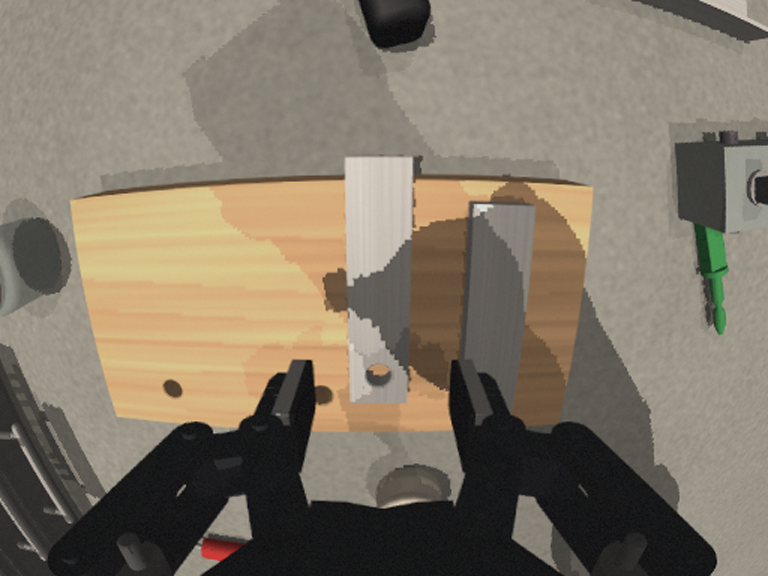

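Arm A is centred between the fingers (columns 346 to 412, hole at (378,375)). The right finger clears arm B, whose edge is at column 468.

Run:
```python
from h import *
im=get("wrist"); p,R=pose(); print(p)
for px in((378,375),(345,157),(412,157)): print((R.T@(at(im,np.array(px)/1.5,.064)-p)*1000).round(1))
for px in((173,388.5),(323,395)): print("railhole",at(im,np.array(px)/1.5,.05).round(4))
```

```text
[0.60119283 0.15063445 0.1620522 ]
[-54.5  -2.9  98. ]
[ 75.5 -20.1  98.2]
[75.4 15.5 98.1]
railhole [0.5466 0.3121 0.05  ]
railhole [0.53   0.2023 0.05  ]
```

Request:
{"api": "step_arm", "payload": {
  "commands": [
    {"x": 0, "y": -0.1, "z": 3, "yaw": 0, "grip": 0.15},
    {"x": 0, "y": 0, "z": 4, "yaw": 0, "grip": 0.15},
    {"x": 0, "y": 0, "z": 2, "yaw": 0, "grip": 0.15},
    {"x": 0, "y": 0, "z": 1.4, "yaw": 0, "grip": 0.15},
    {"x": 0, "y": 0, "z": 0, "yaw": 0, "grip": 0.15}
  ]
}}

```text
time: 21.85
tool_pos: [0.6005, 0.1519, 0.0561]
ee_rot: [0.0, 0.997, -0.077, -0.001]
ft_force: [0.1, 0.9, 0.8]
width: 0.0491
finger_force: 0.0
```

Request:
{"api": "step_arm", "payload": {
  "commands": [
    {"x": 0, "y": 0, "z": 0, "yaw": 0, "grip": -1},
    {"x": 0, "y": 0, "z": 0, "yaw": 0, "grip": -1},
    {"x": 0, "y": 0, "z": 0, "yaw": 0, "grip": -1},
    {"x": 0, "y": 0, "z": 0, "yaw": 0, "grip": -1}
  ]
}}

```text
time: 22.25
tool_pos: [0.6017, 0.1526, 0.0584]
ee_rot: [-0.0, 0.997, -0.077, 0.001]
ft_force: [-1.3, -0.4, 7.9]
width: 0.0333
finger_force: 60.9
```

Request:
{"api": "step_arm", "payload": {
  "commands": [
    {"x": 0, "y": 0, "z": -1.5, "yaw": 0, "grip": -1},
    {"x": 0, "y": 0, "z": 0, "yaw": 0, "grip": -1},
    {"x": 0, "y": 0, "z": 0, "yaw": 0, "grip": -1}
  ]
}}

```text
time: 22.55
tool_pos: [0.6012, 0.1526, 0.0727]
ee_rot: [-0.0, 0.997, -0.077, 0.001]
ft_force: [-0.3, 0.5, -2.7]
width: 0.0338
finger_force: 60.1
```

Request:
{"api": "step_arm", "payload": {
  "commands": [
    {"x": -1.2, "y": -2, "z": 0, "yaw": 0, "grip": -1},
    {"x": -1.2, "y": -2, "z": 0, "yaw": 0, "grip": -1},
    {"x": 0, "y": 0, "z": 0, "yaw": 0, "grip": -1},
    {"x": 0, "y": 0, "z": 0, "yaw": 0, "grip": -1}
  ]
}}

```text
time: 22.95
tool_pos: [0.583, 0.196, 0.0717]
ee_rot: [0.0, 0.997, -0.076, -0.0]
ft_force: [0.5, -0.9, -1.9]
width: 0.0337
finger_force: 60.1
```

Run:
```python
from h import *
go(.5840,.1955,.0583,-8.8)
```

```text
shift cm [0.11 0.03 1.34] now [0.583  0.196  0.0717] toolx ang -8.73 tilt [-0. -0. -1.] turn 0.07
```

Request:
{"api": "step_arm", "payload": {
  "commands": [
    {"x": 0.1, "y": 0, "z": 0.8, "yaw": 0, "grip": -1},
    {"x": 0, "y": 0, "z": 0.65, "yaw": 0, "grip": -1},
    {"x": 0, "y": 0, "z": 0, "yaw": 0, "grip": -1},
    {"x": 0, "y": 0, "z": 0, "yaw": 0, "grip": -0.1},
    {"x": 0, "y": 0, "z": 0, "yaw": 0, "grip": 0.4}
  ]
}}

```text
time: 23.45
tool_pos: [0.5842, 0.195, 0.0568]
ee_rot: [0.0, 0.997, -0.077, -0.0]
ft_force: [-0.3, -0.6, -0.5]
width: 0.0518
finger_force: 0.0
```

Request:
{"api": "step_arm", "payload": {
  "commands": [
    {"x": 0, "y": 0, "z": 0, "yaw": 0, "grip": 0.4},
    {"x": 0, "y": 0, "z": -3, "yaw": 0, "grip": 0.4},
    {"x": 0, "y": 0, "z": -4, "yaw": 0, "grip": 0.4},
    {"x": 0, "y": 3, "z": -4, "yaw": 0, "grip": 0.4},
    {"x": 0, "y": 3, "z": -4, "yaw": 0, "grip": 0.4}
  ]
}}

```text
time: 23.95
tool_pos: [0.5745, 0.1359, 0.2085]
ee_rot: [0.0, 0.997, -0.076, -0.0]
ft_force: [0.5, -1.1, 0.4]
width: 0.0598
finger_force: 0.0
```

Request:
{"api": "step_arm", "payload": {
  "commands": [
    {"x": -2, "y": 2, "z": 0, "yaw": 0, "grip": 0.4},
    {"x": 0, "y": 0, "z": 0, "yaw": 0, "grip": 0.4},
    {"x": 0, "y": 0, "z": 0, "yaw": 0, "grip": 0.4}
  ]
}}

```text
time: 24.25
tool_pos: [0.5522, 0.1192, 0.2075]
ee_rot: [-0.0, 0.997, -0.077, 0.0]
ft_force: [0.6, -0.6, 0.8]
width: 0.06
finger_force: 0.0
```

Run:
```python
from h import *
im=get("wrist"); p,R=pose(); print(p)
A=proj(im,(.5130,.0954,.064)); B=proj(im,(.530,.2041,.064)); print(A,B)
f=im["frame"][:,:,::-1]
cr=[cv2.resize(np.ascontiguousarray(f[int(q[1])-25:int(q[1])+25,int(q[0])-25:int(q[0])+25]),(390,390),interpolation=cv2.INTER_CUBIC) for q in (B,A)]
cv2.imwrite("pics/c12.png",np.hstack(cr))
go(.59,-.19,.24,0)
```

```text
[0.55238211 0.11982978 0.20718027]
[283.55594219 211.995427  ] [179.34187952 211.5674662 ]
shift cm [ 8.45 30.04 -3.29] now [0.5524 0.1198 0.2072] toolx ang -8.78 tilt [ 0.  0. -1.] turn -8.78
```

View pics/c12.png

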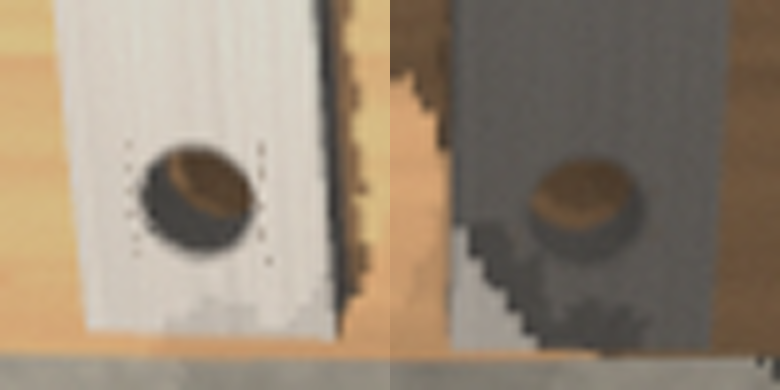

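Both holes show rail hole beneath: A is concentric and B within about 1 mm. Now the pins.

Request:
{"api": "step_arm", "payload": {
  "commands": [
    {"x": 1.2, "y": 4.3, "z": -0.5, "yaw": 0, "grip": 0},
    {"x": 1.2, "y": 4.3, "z": -0.5, "yaw": 0, "grip": 0},
    {"x": 1.2, "y": 4.3, "z": -0.5, "yaw": 0, "grip": 0},
    {"x": 1.2, "y": 4.3, "z": -0.5, "yaw": 0, "grip": 0},
    {"x": 1.2, "y": 4.3, "z": -0.5, "yaw": 0, "grip": 0}
  ]
}}

```text
time: 24.8
tool_pos: [0.5791, -0.1032, 0.2318]
ee_rot: [-0.0, 0.997, -0.076, -0.0]
ft_force: [1.2, -0.5, 0.0]
width: 0.0425
finger_force: 0.0
```

Request:
{"api": "step_arm", "payload": {
  "commands": [
    {"x": 1.2, "y": 4.3, "z": -0.4, "yaw": 0, "grip": 0},
    {"x": 1.2, "y": 4.3, "z": -0.4, "yaw": 0, "grip": 0},
    {"x": 0, "y": 0, "z": 0, "yaw": -8, "grip": 0},
    {"x": 0, "y": 0, "z": 0, "yaw": 0, "grip": 0},
    {"x": 0, "y": 0, "z": 0, "yaw": 0, "grip": 0}
  ]
}}

```text
time: 25.3
tool_pos: [0.5896, -0.1895, 0.2396]
ee_rot: [-0.001, 1.0, -0.008, -0.0]
ft_force: [0.2, -0.1, -0.1]
width: 0.0431
finger_force: 0.0
```

Run:
```python
from h import *
im=get("wrist"); p,R=pose(); print(p)
holes(im,"pin1_collar",.06); holes(im,"pin1",.002); holes(im,"holder",0,2)
for d in viewer.regions_of(im,"pin1")[:5]:
    ys,xs=np.nonzero(d["pixels"]); print("pin reg",round(d["score"],2),len(xs),at(im,d["point"],.08).round(3), im["frame"][d["pixels"]].mean(0).round())
d=viewer.regions_of(im,"holder")[0]; ys,xs=np.nonzero(d["pixels"]); P=np.array([at(im,(x,y),.06)[:2] for x,y in zip(xs,ys)],np.float32); print(d["score"],cv2.minAreaRect(P*1000))
# dark handle tops: darkest blobs near expected
g=im["frame"].max(2)
save(im,"w13.png",s=1.5)
for y in (-.125,-.195,-.268):
    print(proj(im,(.64,y,.105)).round(),proj(im,(.64,y,.063)).round())
```

```text
[ 0.58954681 -0.18932047  0.23983442]
wrist pin1_collar [324.4 124.8] 0.57 [ 0.6409 -0.2662]
wrist pin1_collar [206.8 123.8] 0.28 [ 0.6433 -0.1377]
wrist pin1 [327.3   8.7] 0.84 [ 0.7902 -0.2847]
wrist pin1 [260.9 122.7] 0.82 [ 0.6377 -0.1975]
wrist pin1 [315.  121.8] 0.81 [ 0.639  -0.2673]
wrist pin1 [217.3 225.3] 0.79 [ 0.4961 -0.1345]
wrist holder [253.9 124.9] 0.76 [ 0.6348 -0.1885]
pin reg 0.97 625 [ 0.639 -0.265  0.08 ] [99. 94. 92.]
pin reg 0.89 585 [ 0.636 -0.127  0.08 ] [85. 81. 80.]
pin reg 0.74 990 [ 0.728 -0.302  0.08 ] [ 53.  84. 151.]
pin reg 0.69 783 [ 0.581 -0.136  0.08 ] [ 69. 131.  77.]
pin reg 0.57 502 [ 0.637 -0.194  0.08 ] [104.  98.  97.]
0.76 ((639.0711059570312, -194.01576232910156), (72.91580963134766, 209.62730407714844), 1.2670406103134155)
[186. 132.] [195. 128.]
[260. 130.] [260. 126.]
[337. 131.] [327. 126.]
```

Request:
{"api": "step_arm", "payload": {
  "commands": [
    {"x": 2.3, "y": -3.2, "z": 0, "yaw": 0, "grip": 0},
    {"x": 2.3, "y": -3.2, "z": 0, "yaw": -2, "grip": 0},
    {"x": 0, "y": 0, "z": 4, "yaw": 0, "grip": 0},
    {"x": 0, "y": 0, "z": 4, "yaw": 0, "grip": 0},
    {"x": 0, "y": 0, "z": 0, "yaw": 0, "grip": 0}
  ]
}}

```text
time: 26.1
tool_pos: [0.6336, -0.1266, 0.1558]
ee_rot: [-0.001, 1.0, 0.011, -0.004]
ft_force: [-0.8, -0.7, -0.6]
width: 0.0427
finger_force: 0.0
```

Request:
{"api": "step_arm", "payload": {
  "commands": [
    {"x": 0, "y": 0, "z": 0, "yaw": 0, "grip": 0},
    {"x": 0, "y": 0, "z": 0, "yaw": 0, "grip": 0}
  ]
}}

```text
time: 26.3
tool_pos: [0.6371, -0.1277, 0.1626]
ee_rot: [0.0, 1.0, 0.01, 0.001]
ft_force: [-0.3, 0.0, -0.6]
width: 0.043
finger_force: 0.0
```

Run:
```python
from h import *
im=get("wrist"); p,R=pose(); go(.6364,-.125,.074,1.3)
save(im,"w14.png",s=1.5)
for d in viewer.regions_of(im,"pin1")[:4]:
    ys,xs=np.nonzero(d["pixels"]); L=np.array([R.T@(at(im,(x,y),.107)-p) for x,y in zip(xs,ys)])*1000
    print("reg",round(d["score"],2),len(xs),xs.min(),xs.max(),ys.min(),ys.max(),"x",np.percentile(L[:,0],[1,50,99]).round(1),"y",np.percentile(L[:,1],[1,50,99]).round(1))
for k in (-9,0,9): print(k,proj(im,p+R@np.array([k/1000,0,p[2]-.107])).round(1))
```

```text
shift cm [-0.09 -0.28  8.86] now [ 0.6371 -0.1277  0.1626] toolx ang 1.18 tilt [ 0.003 -0.    -1.   ] turn -0.12
reg 0.92 1208 388 433 182 221 x [-8.5  8.  23.5] y [100.9 121.4 144.2]
reg 0.79 1057 237 265 182 225 x [-8.3  8.1 22.9] y [-12.4  -3.2   6. ]
reg 0.58 1268 407 462 46 125 x [ 72.1  94.  124.7] y [109.3 137.1 160.3]
reg 0.57 903 238 262 226 291 x [-67.5 -29.3  -9.9] y [-12.4  -2.6   5.3]
-9 [255.5 224.8]
0 [255.5 213.5]
9 [255.5 201.8]
```

View pics/w14.png

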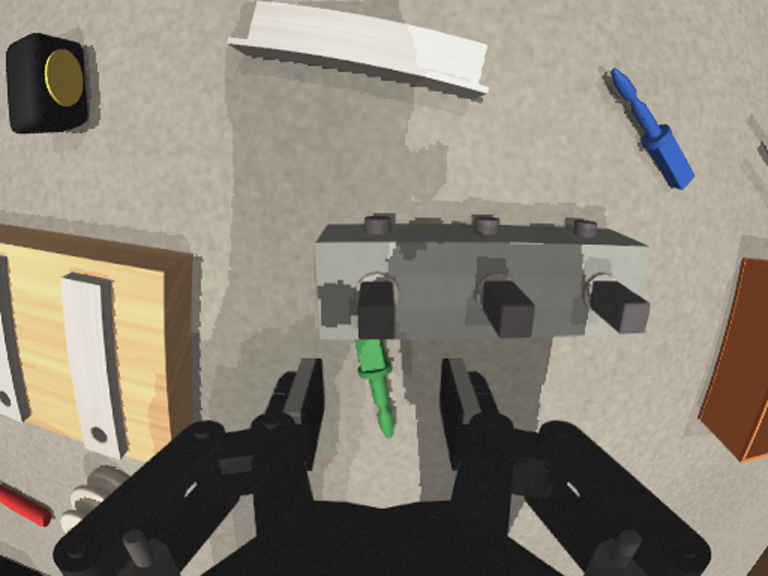

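The picture shows the left pin's handle at (377,310) between the open fingers, about 3 mm left of centre. The blue look-alike at (655,130) and green one at (375,390) are clear of the gripper. I correct and descend.

Request:
{"api": "step_arm", "payload": {
  "commands": [
    {"x": -0.05, "y": -0.3, "z": 0, "yaw": 0, "grip": 0},
    {"x": 0, "y": 0, "z": 3, "yaw": 0, "grip": 0},
    {"x": 0, "y": 0, "z": 3, "yaw": 0, "grip": 0},
    {"x": 0, "y": 0, "z": 2, "yaw": 0, "grip": 0},
    {"x": 0, "y": 0, "z": 0.85, "yaw": 0, "grip": 0}
  ]
}}

```text
time: 26.9
tool_pos: [0.6349, -0.1241, 0.0705]
ee_rot: [-0.0, 1.0, 0.011, -0.001]
ft_force: [0.1, -0.3, 0.8]
width: 0.0427
finger_force: 0.0
```

Request:
{"api": "step_arm", "payload": {
  "commands": [
    {"x": 0, "y": 0, "z": 0, "yaw": 0, "grip": 0},
    {"x": 0, "y": 0, "z": 0, "yaw": 0, "grip": 0}
  ]
}}

```text
time: 27.1
tool_pos: [0.6362, -0.1244, 0.073]
ee_rot: [0.0, 1.0, 0.01, 0.001]
ft_force: [-0.8, -1.1, 1.1]
width: 0.0428
finger_force: 0.0
```

Request:
{"api": "step_arm", "payload": {
  "commands": [
    {"x": 0, "y": 0, "z": 0, "yaw": 0, "grip": -1},
    {"x": 0, "y": 0, "z": 0, "yaw": 0, "grip": -1},
    {"x": 0, "y": 0, "z": 0, "yaw": 0, "grip": -1},
    {"x": 0, "y": 0, "z": 0, "yaw": 0, "grip": -1},
    {"x": 0, "y": 0, "z": 0, "yaw": 0, "grip": -1}
  ],
  "grip_force": 80
}}

```text
time: 27.6
tool_pos: [0.6361, -0.1245, 0.0731]
ee_rot: [0.0, 1.0, 0.01, 0.001]
ft_force: [-1.7, -0.1, 8.5]
width: 0.0172
finger_force: 77.8
```

Request:
{"api": "step_arm", "payload": {
  "commands": [
    {"x": 0, "y": 0, "z": -1, "yaw": 0, "grip": -1},
    {"x": 0, "y": 0, "z": -1, "yaw": 0, "grip": -1},
    {"x": 0, "y": 0, "z": -1.5, "yaw": 0, "grip": -1},
    {"x": 0, "y": 0, "z": -2.5, "yaw": 0, "grip": -1},
    {"x": 0, "y": 0, "z": -3, "yaw": 0, "grip": -1}
  ]
}}

```text
time: 28.1
tool_pos: [0.6352, -0.1244, 0.1634]
ee_rot: [-0.0, 1.0, 0.011, -0.0]
ft_force: [0.1, 0.4, -0.4]
width: 0.0172
finger_force: 79.5
```

Request:
{"api": "step_arm", "payload": {
  "commands": [
    {"x": 0, "y": 0, "z": -3.5, "yaw": 0, "grip": -1},
    {"x": 0, "y": 0, "z": 0, "yaw": 0, "grip": -1},
    {"x": 0, "y": 0, "z": 0, "yaw": 0, "grip": -1}
  ]
}}

```text
time: 28.4
tool_pos: [0.6359, -0.1246, 0.1986]
ee_rot: [0.0, 1.0, 0.01, 0.001]
ft_force: [-0.9, -0.1, -1.5]
width: 0.0171
finger_force: 79.8
```

Run:
```python
from h import *
im=get("wrist"); p,R=pose(); go(.513,.0954,.16,-8.8)
T=p+R@np.array([0,0,.0711]); C=p+R@np.array([0,0,.0131])
print("expect tip",proj(im,T),"collar",proj(im,C))
for d in viewer.regions_of(im,"pin1")[:4]:
    ys,xs=np.nonzero(d["pixels"]); print(round(d["score"],2),len(xs),xs.min(),xs.max(),ys.min(),ys.max(),"tip",xs[ys==ys.min()].mean())
print("tip pt", [(d["point"],round(d["score"],2)) for d in viewer.place_of(im,"pin1")[:3]],[(d["point"],round(d["score"],2)) for d in viewer.place_of(im,"pin1_collar")[:3]])
```

```text
shift cm [-11.78 -22.24   3.72] now [ 0.6354 -0.1245  0.1973] toolx ang 1.2 tilt [ 0. -0. -1.] turn 10.0
expect tip [255.25984143 205.96133789] collar [255.53178658 240.96534133]
0.94 922 376 416 171 205 tip 389.0
0.73 1082 395 447 49 121 tip 397.5
0.67 898 313 346 171 206 tip 324.0
0.59 3246 234 275 204 304 tip 255.0
tip pt [([256.4, 201.7], 0.97), ([313.8, 168.8], 0.89), ([394.2, 49.3], 0.6)] [([389.9, 182.4], 0.81)]
```

Request:
{"api": "step_arm", "payload": {
  "commands": [
    {"x": -2, "y": -3.7, "z": 0, "yaw": 0, "grip": -1},
    {"x": -2, "y": -3.7, "z": 0, "yaw": 0, "grip": -1},
    {"x": -2, "y": -3.7, "z": 0, "yaw": 0, "grip": -1},
    {"x": -2, "y": -3.7, "z": 0, "yaw": 0, "grip": -1},
    {"x": -2, "y": -3.7, "z": 0, "yaw": 0, "grip": -1}
  ]
}}

```text
time: 29.1
tool_pos: [0.5303, 0.0596, 0.1963]
ee_rot: [0.0, 1.0, 0.01, -0.001]
ft_force: [0.8, 0.7, 0.7]
width: 0.0169
finger_force: 79.8
```

Request:
{"api": "step_arm", "payload": {
  "commands": [
    {"x": -1.9, "y": -3.7, "z": 0, "yaw": 0, "grip": -1},
    {"x": 0, "y": 0, "z": 2.5, "yaw": 0, "grip": -1},
    {"x": 0, "y": 0, "z": 2.5, "yaw": 0, "grip": -1},
    {"x": 0, "y": 0, "z": 0, "yaw": 0, "grip": -1},
    {"x": 0, "y": 0, "z": 0, "yaw": 0, "grip": -1}
  ]
}}

```text
time: 29.6
tool_pos: [0.5118, 0.0949, 0.1468]
ee_rot: [0.0, 1.0, 0.01, -0.001]
ft_force: [0.1, -0.6, -0.8]
width: 0.0172
finger_force: 79.9
```

Run:
```python
from h import *
im=get("wrist"); p,R=pose(); go(.512,.0955,.077)
for X in((.513,.0954,.064),(.530,.2041,.064)): print("proj",proj(im,X).round(1))
for q in("rail_hole0","arm1_hole0"): holes(im,q,.064)
print([(np.round(d["point"],1),round(d["score"],2)) for d in viewer.place_of(im,"pin1")[:3]], proj(im,p+R@np.array([0.0005,0,.0711])))
x,y=proj(im,(.513,.0954,.064)).astype(int); save(im,"c15.png",(x-45,y-35,x+45,y+35),8)
for n in("top","scene"):
    i=get(n); print(n,[(np.round(d["point"],1),round(d["score"],2)) for d in viewer.place_of(i,"pin1")[:5]],"tip exp",proj(i,p+R@np.array([0.0005,0,.0711])).round(1),"hole exp",proj(i,(.513,.0954,.064)).round(1)); holes(i,"arm1_hole0",.064); holes(i,"rail_hole0",.064)
```

```text
shift cm [-0.02 -0.06  7.05] now [0.5122 0.0949 0.1475] toolx ang 1.18 tilt [ 0.  0. -1.] turn None
proj [254.7 198.9]
proj [125.5 177. ]
wrist rail_hole0 [ 38.6 159.1] 0.93 [0.5474 0.2989]
wrist rail_hole0 [254.1 194.6] 0.72 [0.5167 0.096 ]
wrist rail_hole0 [131.4 174.1] 0.59 [0.5325 0.1983]
wrist rail_hole0 [493.3  91. ] 0.4 [ 0.6242 -0.1273]
[(array([456.6, 198.2]), 0.82), (array([256.9, 205.9]), 0.74)] [255.3458898 204.7476385]
top [(array([371.1, 114.8]), 0.77), (array([370.3, 166.8]), 0.69), (array([324.1, 216.1]), 0.56), (array([344.3, 166.9]), 0.52)] tip exp [240.2 209.5] hole exp [240.3 210. ]
top rail_hole0 [159.1 198.1] 0.95 [0.5461 0.3114]
top rail_hole0 [199.4 202.9] 0.7 [0.5325 0.2037]
scene [(array([169.7, 289.9]), 0.74), (array([191.7, 342.1]), 0.74), (array([192.7, 276.6]), 0.68), (array([260.3, 164.7]), 0.55), (array([184.8, 217.8]), 0.54)] tip exp [259.2 165.6] hole exp [259.4 168.5]
scene arm1_hole0 [269.1 186.3] 0.34 [0.5755 0.0812]
scene rail_hole0 [292.4 156.2] 0.78 [0.5318 0.1946]
scene rail_hole0 [258.8 170.4] 0.72 [0.5174 0.0902]
scene rail_hole0 [324.4 142.6] 0.7 [0.546  0.2994]
```

Request:
{"api": "step_arm", "payload": {
  "commands": [
    {"x": 0, "y": -0.05, "z": 1, "yaw": 0, "grip": -1},
    {"x": 0, "y": 0, "z": 0.5, "yaw": 0, "grip": -1},
    {"x": 0, "y": 0, "z": 0.5, "yaw": 0, "grip": -1},
    {"x": 0, "y": 0, "z": 0.5, "yaw": 0, "grip": -1},
    {"x": 0, "y": 0, "z": 0, "yaw": 0, "grip": -1}
  ]
}}

```text
time: 30.7
tool_pos: [0.5115, 0.0955, 0.121]
ee_rot: [0.0, 1.0, 0.011, -0.001]
ft_force: [-0.9, -0.7, -0.3]
width: 0.0167
finger_force: 79.9
```

Request:
{"api": "step_arm", "payload": {
  "commands": [
    {"x": 0, "y": 0, "z": 0.8, "yaw": 0, "grip": -1},
    {"x": 0, "y": 0, "z": 0.8, "yaw": 0, "grip": -1},
    {"x": 0, "y": 0, "z": 0.8, "yaw": 0, "grip": -1},
    {"x": 0, "y": 0, "z": 0, "yaw": 0, "grip": -1}
  ]
}}

```text
time: 31.1
tool_pos: [0.5121, 0.095, 0.0966]
ee_rot: [0.0, 1.0, 0.01, 0.0]
ft_force: [6.2, -3.9, -5.0]
width: 0.0167
finger_force: 79.0
```

Request:
{"api": "step_arm", "payload": {
  "commands": [
    {"x": 0.1, "y": 0.05, "z": 0.6, "yaw": 0, "grip": -1},
    {"x": 0, "y": 0, "z": 0.6, "yaw": 0, "grip": -1},
    {"x": 0, "y": 0, "z": 0.5, "yaw": 0, "grip": -1},
    {"x": 0, "y": 0, "z": 0.2, "yaw": 0, "grip": -1},
    {"x": 0, "y": 0, "z": 0, "yaw": 0, "grip": -1}
  ]
}}

```text
time: 31.6
tool_pos: [0.5127, 0.0949, 0.0783]
ee_rot: [0.0, 1.0, 0.011, -0.0]
ft_force: [1.5, -1.7, -3.8]
width: 0.0167
finger_force: 79.5
```

Request:
{"api": "step_arm", "payload": {
  "commands": [
    {"x": 0, "y": 0, "z": 0.15, "yaw": 0, "grip": -1},
    {"x": 0, "y": 0, "z": 0.1, "yaw": 0, "grip": -1},
    {"x": 0, "y": 0, "z": 0, "yaw": 0, "grip": -1},
    {"x": 0, "y": 0, "z": 0, "yaw": 0, "grip": -1}
  ]
}}

```text
time: 32.0
tool_pos: [0.5129, 0.0951, 0.077]
ee_rot: [-0.0, 1.0, 0.011, 0.0]
ft_force: [-2.7, -3.0, 14.2]
width: 0.0171
finger_force: 82.2
```

Pin 1 is seated, with 14 N of contact at the expected height. I release it and fetch the middle pin.

Request:
{"api": "step_arm", "payload": {
  "commands": [
    {"x": 0, "y": 0, "z": 0, "yaw": 0, "grip": -0.4},
    {"x": 0, "y": 0, "z": 0, "yaw": 0, "grip": 0},
    {"x": 0, "y": 0, "z": 0, "yaw": 0, "grip": 0},
    {"x": 0, "y": 0, "z": -3, "yaw": 0, "grip": 0},
    {"x": 0, "y": 0, "z": -4, "yaw": 0, "grip": 0}
  ]
}}

```text
time: 32.5
tool_pos: [0.5117, 0.0949, 0.1458]
ee_rot: [0.0, 1.0, 0.011, -0.002]
ft_force: [1.0, 0.1, 0.1]
width: 0.0428
finger_force: 0.0
```

Request:
{"api": "step_arm", "payload": {
  "commands": [
    {"x": 0, "y": 0, "z": -2, "yaw": 0, "grip": 0},
    {"x": 1.7, "y": 4.2, "z": 0, "yaw": 0, "grip": 0},
    {"x": 1.7, "y": 4.2, "z": 0, "yaw": 0, "grip": 0},
    {"x": 1.7, "y": 4.2, "z": 0, "yaw": 0, "grip": 0},
    {"x": 1.7, "y": 4.2, "z": 0, "yaw": 0, "grip": 0}
  ]
}}

```text
time: 33.0
tool_pos: [0.5848, -0.0732, 0.1663]
ee_rot: [-0.0, 1.0, 0.011, -0.0]
ft_force: [0.1, 0.8, 0.3]
width: 0.0426
finger_force: 0.0
```

Request:
{"api": "step_arm", "payload": {
  "commands": [
    {"x": 1.7, "y": 4.2, "z": 0, "yaw": 0, "grip": 0},
    {"x": 1.7, "y": 4.1, "z": 0, "yaw": 0, "grip": 0},
    {"x": 1.7, "y": 4.1, "z": 0, "yaw": 0, "grip": 0},
    {"x": 0, "y": 0, "z": 0, "yaw": 0, "grip": 0},
    {"x": 0, "y": 0, "z": 0, "yaw": 0, "grip": 0}
  ]
}}

```text
time: 33.5
tool_pos: [0.6377, -0.1952, 0.1656]
ee_rot: [-0.0, 1.0, 0.01, -0.0]
ft_force: [-0.6, 0.9, -0.2]
width: 0.0429
finger_force: 0.0
```

Run:
```python
from h import *
im=get("wrist"); p,R=pose(); go(.6379,-.1945,.073,1.3)
for d in viewer.regions_of(im,"pin1")[:4]:
    ys,xs=np.nonzero(d["pixels"]); L=np.array([R.T@(at(im,(x,y),.107)-p) for x,y in zip(xs,ys)])*1000
    print("reg",round(d["score"],2),len(xs),xs.min(),xs.max(),ys.min(),ys.max(),"x",np.percentile(L[:,0],[0,1,50,99]).round(1),"y",np.percentile(L[:,1],[1,50,99]).round(1))
    b=ys>ys.max()-10; print("  near-edge lateral", L[b,1].min().round(1),L[b,1].max().round(1))
```

```text
shift cm [0.02 0.07 9.29] now [ 0.6378 -0.1939  0.1659] toolx ang 1.21 tilt [-0.001  0.001 -1.   ] turn -0.09
reg 0.97 636 2 35 273 307 x [-131.4 -130.  -100.7  -75.5] y [-304.5 -266.2 -233.5]
  near-edge lateral -305.6 -264.3
reg 0.9 487 176 199 223 249 x [-31.9 -31.  -19.4  -9.3] y [-58.4 -50.7 -42.5]
  near-edge lateral -57.9 -42.2
reg 0.83 1072 240 268 178 222 x [-8.1 -7.4  9.2 24.9] y [-9.   0.3  9.6]
  near-edge lateral -7.9 9.1
reg 0.71 1229 318 357 179 221 x [-8.2 -7.5  8.9 24.3] y [47.9 62.5 77.7]
  near-edge lateral 55.4 78.3
```

Request:
{"api": "step_arm", "payload": {
  "commands": [
    {"x": 0, "y": 0.05, "z": 3, "yaw": 0, "grip": 0},
    {"x": 0, "y": 0, "z": 3, "yaw": 0, "grip": 0},
    {"x": 0, "y": 0, "z": 2, "yaw": 0, "grip": 0},
    {"x": 0, "y": 0, "z": 1.25, "yaw": 0, "grip": 0},
    {"x": 0, "y": 0, "z": 0, "yaw": 0, "grip": 0}
  ]
}}

```text
time: 34.1
tool_pos: [0.6373, -0.1938, 0.0726]
ee_rot: [-0.0, 1.0, 0.011, -0.001]
ft_force: [-0.3, 0.3, -0.3]
width: 0.0426
finger_force: 0.0
```

Request:
{"api": "step_arm", "payload": {
  "commands": [
    {"x": 0, "y": 0, "z": 0, "yaw": 0, "grip": 0},
    {"x": 0, "y": 0, "z": 0, "yaw": 0, "grip": -1},
    {"x": 0, "y": 0, "z": 0, "yaw": 0, "grip": -1},
    {"x": 0, "y": 0, "z": 0, "yaw": 0, "grip": -1},
    {"x": 0, "y": 0, "z": 0, "yaw": 0, "grip": -1}
  ]
}}

```text
time: 34.6
tool_pos: [0.6386, -0.195, 0.0752]
ee_rot: [0.0, 1.0, 0.01, 0.001]
ft_force: [-1.7, 0.7, 7.1]
width: 0.0166
finger_force: 77.8
```

Request:
{"api": "step_arm", "payload": {
  "commands": [
    {"x": 0, "y": 0, "z": 0, "yaw": 0, "grip": -1}
  ]
}}

```text
time: 34.7
tool_pos: [0.6386, -0.195, 0.0752]
ee_rot: [0.0, 1.0, 0.011, 0.001]
ft_force: [-1.6, 0.5, 7.8]
width: 0.0168
finger_force: 77.8
```

Request:
{"api": "step_arm", "payload": {
  "commands": [
    {"x": 0, "y": 0, "z": -1, "yaw": 0, "grip": -1},
    {"x": 0, "y": 0, "z": -1, "yaw": 0, "grip": -1},
    {"x": 0, "y": 0, "z": -2, "yaw": 0, "grip": -1},
    {"x": 0, "y": 0, "z": -2.5, "yaw": 0, "grip": -1},
    {"x": 0, "y": 0, "z": -3, "yaw": 0, "grip": -1}
  ]
}}

```text
time: 35.2
tool_pos: [0.6378, -0.1949, 0.1704]
ee_rot: [-0.0, 1.0, 0.011, -0.0]
ft_force: [-0.1, -0.6, -0.4]
width: 0.017
finger_force: 79.2
```

Request:
{"api": "step_arm", "payload": {
  "commands": [
    {"x": 0, "y": 0, "z": -3.5, "yaw": 0, "grip": -1},
    {"x": 0, "y": 0, "z": 0, "yaw": 0, "grip": -1},
    {"x": -1.1, "y": -4.45, "z": 0, "yaw": 0, "grip": -1},
    {"x": -1.1, "y": -4.45, "z": 0, "yaw": 0, "grip": -1},
    {"x": -1.1, "y": -4.45, "z": 0, "yaw": 0, "grip": -1}
  ]
}}

```text
time: 35.7
tool_pos: [0.6015, -0.0608, 0.2044]
ee_rot: [-0.0, 1.0, 0.01, 0.0]
ft_force: [1.1, 1.2, -1.0]
width: 0.0162
finger_force: 79.4
```

Request:
{"api": "step_arm", "payload": {
  "commands": [
    {"x": -1.1, "y": -4.45, "z": 0, "yaw": 0, "grip": -1},
    {"x": -1.1, "y": -4.45, "z": 0, "yaw": 0, "grip": -1},
    {"x": -1.1, "y": -4.45, "z": 0, "yaw": 0, "grip": -1},
    {"x": -1.1, "y": -4.45, "z": 0, "yaw": 0, "grip": -1},
    {"x": -1.1, "y": -4.45, "z": 0, "yaw": 0, "grip": -1}
  ]
}}

```text
time: 36.2
tool_pos: [0.5419, 0.1608, 0.2046]
ee_rot: [-0.0, 1.0, 0.01, 0.0]
ft_force: [0.4, -0.5, -1.0]
width: 0.0167
finger_force: 79.4
```

Request:
{"api": "step_arm", "payload": {
  "commands": [
    {"x": -1.2, "y": -4.45, "z": 0, "yaw": 0, "grip": -1},
    {"x": 0, "y": 0, "z": 2.5, "yaw": 0, "grip": -1},
    {"x": 0, "y": 0, "z": 2.5, "yaw": 0, "grip": -1},
    {"x": 0, "y": 0, "z": 0, "yaw": 0, "grip": -1},
    {"x": 0, "y": 0, "z": 0, "yaw": 0, "grip": -1}
  ]
}}

```text
time: 36.7
tool_pos: [0.5298, 0.2033, 0.1546]
ee_rot: [-0.0, 1.0, 0.01, 0.0]
ft_force: [0.3, 0.1, 0.3]
width: 0.0166
finger_force: 79.5
```

Run:
```python
from h import *
im=get("wrist"); p,R=pose(); go(.5297,.2037,.0792)
print("hole exp",proj(im,(.530,.2041,.064)).round(1)); holes(im,"rail_hole0",.064)
print([(np.round(d["point"],1),round(d["score"],2)) for d in viewer.place_of(im,"pin1")[:3]], proj(im,p+R@np.array([0,0,.0732])))
i=get("top")
for im in (i,get("scene")):
  print(im["name"],[(np.round(cv2.minAreaRect(np.argwhere(d["pixels"])[:,::-1].astype(np.float32))[0],1),round(d["score"],2)) for d in viewer.regions_of(im,"arm1")[:3]],"armcentres exp",proj(im,(.5843,.1956,.064)).round(1),proj(im,(.5673,.0869,.064)).round(1))
```

```text
shift cm [-0.05 -0.03  7.59] now [0.5302 0.2034 0.1551] toolx ang 1.18 tilt [ 0.001  0.    -1.   ] turn None
hole exp [254.3 197.1]
wrist rail_hole0 [255.6 192.9] 0.6 [0.5337 0.2031]
wrist rail_hole0 [133.9 172.7] 0.55 [0.5498 0.3076]
[(array([503.7, 208.3]), 0.71), (array([254.7, 210.9]), 0.66)] [255.2248505  204.48507419]
top [(array([243.4, 190.2]), 0.81)] armcentres exp [202.9 183.7] [243.6 189.7]
scene [(array([270., 186.]), 0.86), (array([305.6, 170.9]), 0.72)] armcentres exp [304.9 168.2] [269.  183.2]
```

Request:
{"api": "step_arm", "payload": {
  "commands": [
    {"x": 0, "y": 0, "z": 1.2, "yaw": 0, "grip": -1},
    {"x": 0, "y": 0, "z": 0.6, "yaw": 0, "grip": -1},
    {"x": 0, "y": 0, "z": 0.6, "yaw": 0, "grip": -1},
    {"x": 0, "y": 0, "z": 0.6, "yaw": 0, "grip": -1},
    {"x": 0, "y": 0, "z": 0, "yaw": 0, "grip": -1}
  ]
}}

```text
time: 37.55
tool_pos: [0.5293, 0.2033, 0.1228]
ee_rot: [0.0, 1.0, 0.011, -0.001]
ft_force: [0.6, 0.0, -1.0]
width: 0.0167
finger_force: 79.5
```

Request:
{"api": "step_arm", "payload": {
  "commands": [
    {"x": 0, "y": 0, "z": 0.8, "yaw": 0, "grip": -1},
    {"x": 0, "y": 0, "z": 0.8, "yaw": 0, "grip": -1},
    {"x": 0, "y": 0, "z": 0.8, "yaw": 0, "grip": -1},
    {"x": 0, "y": 0, "z": 0, "yaw": 0, "grip": -1}
  ]
}}

```text
time: 37.95
tool_pos: [0.5294, 0.2031, 0.0986]
ee_rot: [0.0, 1.0, 0.011, -0.0]
ft_force: [2.1, -0.6, -2.3]
width: 0.017
finger_force: 79.2
```

Request:
{"api": "step_arm", "payload": {
  "commands": [
    {"x": 0.05, "y": 0, "z": 0.6, "yaw": 0, "grip": -1},
    {"x": 0, "y": 0, "z": 0.6, "yaw": 0, "grip": -1},
    {"x": 0, "y": 0, "z": 0.5, "yaw": 0, "grip": -1},
    {"x": 0, "y": 0, "z": 0.25, "yaw": 0, "grip": -1},
    {"x": 0, "y": 0, "z": 0, "yaw": 0, "grip": -1}
  ]
}}

```text
time: 38.45
tool_pos: [0.5299, 0.2034, 0.0799]
ee_rot: [0.0, 1.0, 0.011, -0.0]
ft_force: [0.4, 0.4, -1.1]
width: 0.017
finger_force: 79.4
```

Request:
{"api": "step_arm", "payload": {
  "commands": [
    {"x": 0, "y": 0, "z": 0.1, "yaw": 0, "grip": -1},
    {"x": 0, "y": 0, "z": 0, "yaw": 0, "grip": -1}
  ]
}}

```text
time: 38.65
tool_pos: [0.5302, 0.2034, 0.0794]
ee_rot: [-0.0, 1.0, 0.011, 0.0]
ft_force: [0.1, 0.0, -1.8]
width: 0.0168
finger_force: 79.4
```

Request:
{"api": "step_arm", "payload": {
  "commands": [
    {"x": 0, "y": 0, "z": 0.15, "yaw": 0, "grip": -1},
    {"x": 0, "y": 0, "z": 0, "yaw": 0, "grip": -1},
    {"x": 0, "y": 0, "z": 0, "yaw": 0, "grip": -1}
  ]
}}

```text
time: 38.95
tool_pos: [0.5303, 0.2035, 0.079]
ee_rot: [-0.0, 1.0, 0.01, 0.0]
ft_force: [-7.8, -2.7, 20.7]
width: 0.017
finger_force: 82.8
```

Pin 2 is seated. I release it, retreat and check numerically, since my picture views are used up.

Request:
{"api": "step_arm", "payload": {
  "commands": [
    {"x": 0, "y": 0, "z": 0, "yaw": 0, "grip": -0.4},
    {"x": 0, "y": 0, "z": 0, "yaw": 0, "grip": 0},
    {"x": 0, "y": 0, "z": 0, "yaw": 0, "grip": 0},
    {"x": 0, "y": 0, "z": -3, "yaw": 0, "grip": 0},
    {"x": 0, "y": 0, "z": -4, "yaw": 0, "grip": 0}
  ]
}}

```text
time: 39.45
tool_pos: [0.529, 0.2031, 0.1471]
ee_rot: [0.001, 1.0, 0.011, -0.002]
ft_force: [0.3, -0.1, 1.0]
width: 0.0428
finger_force: 0.0
```

Request:
{"api": "step_arm", "payload": {
  "commands": [
    {"x": -2, "y": 1, "z": -4, "yaw": 0, "grip": 0},
    {"x": -2, "y": 3, "z": -3, "yaw": 0, "grip": 0},
    {"x": 0, "y": 3, "z": -3, "yaw": 0, "grip": 0},
    {"x": 0, "y": 0, "z": 0, "yaw": 0, "grip": 0},
    {"x": 0, "y": 0, "z": 0, "yaw": 0, "grip": 0}
  ]
}}

```text
time: 39.95
tool_pos: [0.4919, 0.1323, 0.2483]
ee_rot: [-0.0, 1.0, 0.01, 0.001]
ft_force: [0.0, 0.2, -0.6]
width: 0.0427
finger_force: 0.0
```

Run:
```python
from h import *
for n in("wrist","top","scene"):
  im=get(n); print(n,"exp: collars",proj(im,(.5130,.0954,.064)).round(1),proj(im,(.530,.2041,.064)).round(1),"handletops",proj(im,(.5130,.0954,.111)).round(1),proj(im,(.530,.2041,.111)).round(1),"arms",proj(im,(.5843,.1956,.064)).round(1),proj(im,(.5673,.0869,.064)).round(1),"spare",proj(im,(.6395,-.2645,.06)).round(1))
  for q in("pin1_collar",): print(q,[(np.round(d["point"],1).tolist(),round(d["score"],2)) for d in viewer.place_of(im,q)[:5]])
  for q in("pin1","arm1"):
    for d in viewer.regions_of(im,q)[:7]:
      P=np.argwhere(d["pixels"])[:,::-1].astype(np.float32); print(" ",q,round(d["score"],2),len(P),"c",np.round(cv2.minAreaRect(P)[0],1),"bbox",P.min(0),P.max(0))
```

```text
wrist exp: collars [288.5 152.4] [191.6 136.1] handletops [293.8 161.5] [181.7 142.7] arms [198.7  87.5] [298.1 104.3] spare [522.5  86. ]
pin1_collar []
  pin1 0.94 806 c [434.5 126.4] bbox [423.  91.] [441. 162.]
  pin1 0.91 602 c [290.  156.5] bbox [278. 142.] [302. 171.]
  pin1 0.61 583 c [186.7 139.5] bbox [173. 127.] [202. 152.]
  pin1 0.53 28958 c [212.2  89.9] bbox [71. 13.] [358. 182.]
  arm1 0.92 3876 c [200.2  87.9] bbox [177.  22.] [227. 155.]
  arm1 0.82 3947 c [296.3 105.3] bbox [269.  38.] [324. 170.]
top exp: collars [240.3 210. ] [199.2 203.9] handletops [239.2 207.6] [196.1 201.2] arms [202.9 183.7] [243.6 189.7] spare [375.1 162.4]
pin1_collar [([376.6, 163.1], 0.7)]
  pin1 0.78 160 c [320.6 196.6] bbox [315. 180.] [326. 213.]
  pin1 0.53 170 c [388.  128.5] bbox [375. 117.] [403. 142.]
  arm1 0.7 360 c [245.2 178. ] bbox [240. 162.] [254. 195.]
scene exp: collars [259.4 168.5] [294.7 154.2] handletops [259.5 157.4] [296.1 142.9] arms [304.9 168.2] [269.  183.2] spare [163.4 279.5]
pin1_collar [([385.8, 160.5], 0.74), ([162.3, 283.4], 0.7), ([257.8, 169.9], 0.59)]
  pin1 0.88 365 c [168.6 341.8] bbox [145. 335.] [192. 347.]
  pin1 0.72 144 c [260.  163.5] bbox [256. 155.] [264. 172.]
  pin1 0.71 173 c [161.9 276.8] bbox [155. 268.] [169. 285.]
  pin1 0.55 166 c [197.5 227.6] bbox [186. 218.] [209. 239.]
  pin1 0.45 125 c [295.7 149.6] bbox [291. 142.] [300. 157.]
  arm1 0.75 660 c [305.1 170.7] bbox [286. 151.] [325. 193.]
  arm1 0.58 634 c [269.8 185.6] bbox [251. 166.] [288. 209.]
  arm1 0.17 134 c [260. 164.] bbox [256. 156.] [264. 172.]
```

```bash
python3 -c "
from cell import order
print(order.close_job())"
```

```text
the job is handed in; nothing more can be done
None
```

Both loose arms are pinned to the rail over holes 0 and 1, the third pin was left untouched in the holder, and the job is handed in with no verdict returned; by the camera numbers, the blue and green look-alike pins ended up lying away from their starting spots, though I never reached for either and can't say what moved them.

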